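# Hang the paint cupboard on the tool board and refit its lift-off door

## Task

The little blue paint cupboard has been repainted: first hang it by the two keyhole slots in its back on the two screws of the tool board, sliding it down until it hangs fully home, and let go. Then take its door out of the drying block and lower it onto the cupboard so that both hinge knuckles sit fully down on their pins, with the door left shut. Do not knock about or tip the spray can, paint pots and glue bottle standing round the work.

Things in the scene. Friction and masses are not known exactly. Their poses are not given: they have to be found in the camera images.
- tool_board: Fixed upright plywood board, 340 mm wide (y), 160 high, 16 thick, on two feet; placed and turned at random. Origin on the table under its centre; x away from the robot through the board, y left along it, z up. Front face at x = -8 mm. Feet (28 wide, 20 high, at y = +-145) reach x = -55. Tweezers and forceps hang flat on the face near y = +-125. Two screws stick out of it.
- screw_left (a point): Left (+y) steel screw of the board, 145 mm above the table, 36 mm left of the board's centre, pointing along board -x: 5 mm shank, 6 mm of it bare, then a 12 mm domed head 3.5 thick (front of the head 9.5 mm before the board's face). Point: middle of the bare shank, 3 mm before the face.
- screw_right (a point): Right (-y) screw, 72 mm from the left one; same sizes and point.
- cupboard: Loose blue cupboard, no door, 0.27 to 0.45 kg, upright on the table: 124 mm wide (y), 54 deep (x), 104 high (without handle). Origin: centre of its underside; x from the open front (x = -27) to the back (x = 27), y left, z up. Rubber bumpers 2.5 mm thick low on the back. Hung home: axes parallel to the board's, origin 29 to 29.5 mm before the board's face, at z = 59.
- cupboard_handle (a point): Middle of the wooden carrying bar over the cupboard, z = 131.5 there: bar 88 mm long (y), 11 thick (x), 11 high; posts 10 mm wide at y = +-37, 22 mm free below. Pinch it front to back from above. Axes as cupboard.
- keyhole_left (a point): Seat of the left (+y = 36) keyhole in the 4 mm back plate: where the screw's shank lies when home, middle of the plate's thickness (x = 25, z = 86 in the cupboard). Entry hole 17 mm across, centred 16 mm below the seat; from 12 to 3 mm below the seat it tapers to a slot 7.5 wide that ends 2.5 mm above the seat.
- keyhole_right (a point): The same for the right (y = -36) keyhole.
- pin_low (a point): Foot of the lower hinge pin, at (-33, 70, 18) mm in the cupboard: round-ended upright pin 5 mm thick, 12.5 tall, on a barrel 12.4 across and 10 tall. Axes as cupboard.
- pin_high (a point): Foot of the upper hinge pin, the same, 60 mm above pin_low.
- drying_block: Fixed grooved wooden block, 76 (x) x 100 (y) x 30 mm high, placed and turned at random. Three grooves along y, 9.5 mm wide, 22 deep (floor at z = 8); the door stands on edge in the middle one (x = 0). Origin: centre of its underside.
- door: Loose blue lift-off door, 0.09 to 0.14 kg, on edge in the drying block, leaning up to 0.08 rad. Panel 8 mm thick (x), y = -62 to 60, 100 high. Origin: centre of the panel's underside; x from face to back, y to the hinge edge, z up. Fitted: axes as cupboard, origin (-33, 0, 2) mm in it. Bring it in from the front 14 to 36 mm high (above that its low knuckle meets the upper barrel), then lower.
- door_pull (a point): Where to pinch the wooden block pull, left to right from above: pull 12 mm wide (y), standing 34 mm out of the face, from z = 50 to 99 of the door. Point 19 mm before the face, 12 mm below the door's top edge, at y = 0. Axes as door.
- knuckle_low (a point): Bottom centre of the bore of the lower hinge knuckle, (0, 70, 16) mm in the door: tube 12.8 mm outside, 8 mm bore, 12 tall. Comes to pin_low when fitted.
- knuckle_high (a point): The same for the upper knuckle, 60 mm higher; comes to pin_high.
- spray_can: Bystander: olive spray can, 43 mm across, 121 high; origin centre of its underside.
- paint_pot_red: Bystander: paint pot with red cap, 33 mm across, 34 high; origin centre of its underside.
- paint_pot_black: Bystander: dark blue paint pot with black cap, 33 mm across, 34 high; origin centre of its underside.
- glue_bottle: Bystander: white bottle with green cap, 30 mm across, 61 high; origin centre of its underside.

How it is judged:
By the outcome, as a careful person would: the job done as asked, in the order asked, and still so for the second after the job is handed in, with the robot touching nothing.
It also fails if it takes over 64 s, if anything falls off the work surface, if the arm or the gripper's body presses on something with over 40 N, if the wrist force passes 120 N, or if a joint passes its speed limit or range.

## Robot

A 6-joint arm with a two-finger parallel gripper is mounted at the origin on the work surface; the furniture and walls round the work are solid. World frame = base frame: x ahead of the robot, y to its left, z up, the work surface at z = 0. Lengths are in m, angles in degrees, forces in N, time in s.
With the tool pointing down it reaches from about 0.375 to 0.925 m from the base axis. Payload 5.7 kg.
Tool frame: the origin (TCP) lies midway between the tips of the shut fingers; the grasp point (between the pads) lies 19 mm behind it (r.hold_point_z is the distance from the TCP to the grasp point, in m); y points along the fingers, z is the direction in which the jaws open and shut, and the axes are right-handed (so a half turn about y gives the same grasp; the last joint's range is limited). The gripper opens to 85 mm and grips with 20 to 120 N. Pads are 22 mm wide; open, the fingers measure 114 mm over their backs; the gripper's body (76 mm by 85 mm) begins 54 mm behind the grasp point. The pads swing forward as they close: fully open they stand 13 mm farther back than shut.
Start: joints at [64.624, 20.558, 86.54, -0, 72.909, -6.595], TCP at [0.193, 0.568, 0.231] pointing down, gripper open.
Joint ranges: [-170.27, 170.27], [-57.76, 135], [12.27, 136.19], [-55.21, 235.2], [11.17, 155.16], [-170.74, 170.74]. Speed limits (degrees/s): [136.94, 136.94, 180, 180, 180, 180].

## Interface

Orientations are given as [roll, pitch, yaw] about the fixed x, y, z axes, in that order (R = Rz(yaw) Ry(pitch) Rx(roll)).
In Python, from plant import r gives the robot as it stands. The module is installed in compiled form; this text tells all that it offers. Calls block until the motion is done:
- r.move_to(position, orientation): joint-space move of the TCP to a pose.
- r.move_linear(position, orientation=None, velocity=0.15): straight line of the TCP; orientation=None keeps the orientation; velocity is the mean speed in m/s.
- r.move_j(angles): joint-space move.
- r.set_gripper(opening): finger opening in m; the grip force is fixed at half the most; returns when the fingers have stopped.
- r.sleep(seconds).
- r.ik(position, orientation): joint angles nearest the present ones, or None.
- r.observe(): the state.
- r.grab_frame(name): name is "side" or "top" or "wrist"; returns a dict with "image" (384x512x3 uint8, red, green, blue), "fx", "fy", "cx", "cy" (pixels), "k1" (the pictures are not rectified: a ray, as slopes to the right and down, at radius r is drawn at 1 + k1 r^2 times it, then the intrinsics apply), "world_from_camera" (4x4, takes a point from camera to world coordinates); the wrist camera has in their place "hand_eye" (4x4, takes a point from camera to tool coordinates, whose origin is the TCP and whose axes are the tool frame's). Camera axes: x right, y down, z forward; pixel columns grow to the right and rows downward; lengths in m; the calibration is good to about 2 mm. A picture is of the moment at which its call begins: read the wrist's pose just before it. There is no depth.
A pose or a line that the arm cannot do raises r.IKError and nothing moves.
- r.close_job(): hands the job in, once; it reports no verdict.
The state is a dict: "time_s": time; "joint_positions": joint angles; "qvel": joint speeds; "tau": joint torques, N m; "ee_pos": TCP position; "tool_rot": TCP orientation; "force": force on the tool from outside, world axes, zero at the start; "moment": the same for the moment, N m; "width": finger opening in m.
Only numpy, scipy, OpenCV 4.12 (cv2) and the standard library are available. Lean on these libraries where they do the work, as an engineer would, in place of code of your own. Each camera call takes 0.05 s, during which the arm holds its last target.

## Working session

There is one attempt and no reset: what is moved stays moved. The work goes in short steps, each a Python script; the robot and the scene stay as the last script left them, time stands still between calls to the robot, and variables do not carry over. Pictures are saved under pics/ and viewed, and the job is handed in when it is done.

```bash
ls; mkdir -p pics; python3 - <<'E'
from plant import r
import cv2,pickle
o=r.observe();print(o,r.hold_point_z)
F={}
for n in("side","top","wrist"):
    f=r.grab_frame(n);F[n]=f
    cv2.imwrite(f"pics/{n}0.png",f["image"][:,:,::-1])
    print(n,{k:v for k,v in f.items() if k!="image"})
F['obs']=o
pickle.dump(F,open("f0.pkl","wb"))
E
```

```text
pics
{'time_s': 0.0, 'joint_positions': array([ 6.46210211e+01,  2.05950819e+01,  8.65992042e+01,  5.22358208e-04,
        7.29089176e+01, -6.59513350e+00]), 'qvel': array([ 0.02345807,  0.02860757, -0.00769167,  0.16595316, -0.10369396,
        0.0937187 ]), 'tau': array([ 7.84408621e-04, -5.27612293e+01, -2.78609544e+01, -2.95950131e-04,
        1.33139294e-02,  7.81562676e-06]), 'ee_pos': array([0.19291294, 0.56742085, 0.2304818 ]), 'tool_rot': array([-9.01024635e+01,  1.23489372e-02, -1.87840104e+01]), 'force': array([-0.57281788,  0.55771941,  0.25297391]), 'moment': array([-0.03308237, -0.04513745, -0.01704883]), 'width': 0.08544553983239687} 0.0187
side {'fx': 432.2065303365914, 'fy': 432.2065303365914, 'cx': 254.1963332752725, 'cy': 196.62973218423565, 'k1': -0.0030014703836649596, 'world_from_camera': array([[ 0.98602864, -0.08556791,  0.14291838,  0.34635062],
       [-0.16613664, -0.44290727,  0.88104016, -0.94123796],
       [-0.01208918, -0.89247481, -0.45093521,  0.59705737],
       [ 0.        ,  0.        ,  0.        ,  1.        ]])}
top {'fx': 355.2654298950537, 'f
[... 158 characters left out ...]
0.15642666,  0.35605113],
       [-0.99980988,  0.01890215, -0.00478624,  0.02736432],
       [ 0.00176961, -0.15648986, -0.98767798,  1.15233656],
       [ 0.        ,  0.        ,  0.        ,  1.        ]])}
wrist {'fx': 318.1732124515062, 'fy': 318.1732124515062, 'cx': 253.21626546355688, 'cy': 192.377465663753, 'k1': 0.0012483510447572528, 'hand_eye': array([[ 2.30195921e-05,  9.65389358e-01,  2.60812936e-01,
        -6.55105230e-02],
       [ 8.98187246e-04, -2.60812851e-01,  9.65388963e-01,
        -1.42976883e-01],
       [ 9.99999596e-01,  2.12035993e-04, -8.73104214e-04,
         6.93075921e-04],
       [ 0.00000000e+00,  0.00000000e+00,  0.00000000e+00,
         1.00000000e+00]])}
```

View pics/side0.png

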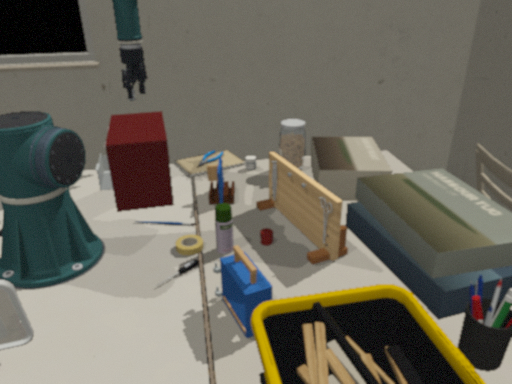

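View pics/top0.png

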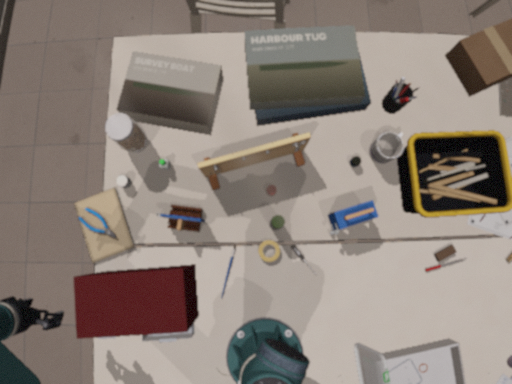

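View pics/wrist0.png

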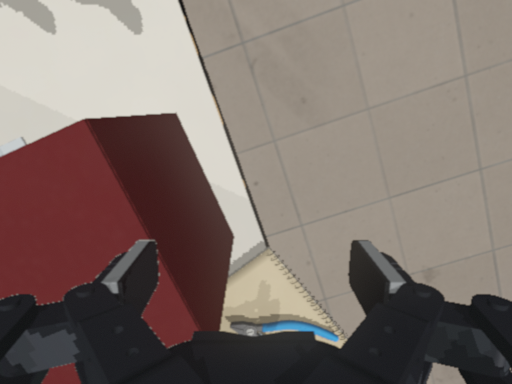

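```bash
cat > h.py <<'E'
import numpy as np,cv2,pickle
from scipy.spatial.transform import Rotation as R
def undist(f,uv):
    uv=np.atleast_2d(np.array(uv,float)); d=(uv-[f['cx'],f['cy']])/[f['fx'],f['fy']]
    s=d.copy()
    for _ in range(20): s=d/(1+f['k1']*(s**2).sum(1,keepdims=True))
    return s
def T(f,obs=None):
    if 'world_from_camera' in f: return f['world_from_camera']
    M=np.eye(4);M[:3,:3]=R.from_euler('xyz',obs['tool_rot'],degrees=True).as_matrix();M[:3,3]=obs['ee_pos']
    return M@f['hand_eye']
def rays(f,uv,obs=None):
    s=undist(f,uv);d=np.c_[s,np.ones(len(s))];M=T(f,obs)
    return M[:3,3],d@M[:3,:3].T
def onz(f,uv,z,obs=None):
    o,d=rays(f,uv,obs); return o+d*((z-o[2])/d[:,2])[:,None]
def proj(f,P,obs=None):
    M=T(f,obs);p=(np.atleast_2d(P)-M[:3,3])@M[:3,:3];s=p[:,:2]/p[:,2:];s=s*(1+f['k1']*(s**2).sum(1,keepdims=True))
    return s*[f['fx'],f['fy']]+[f['cx'],f['cy']]
def tri(views):
    # list of (f,uv,obs)
    A=0;b=0
    for f,uv,ob in views:
        o,d=rays(f,uv,ob);d=d[0]/np.linalg.norm(d[0]);P=np.eye(3)-np.outer(d,d);A=A+P;b=b+P@o
    return np.linalg.solve(A,b)
E
python3 - <<'E'
from h import *
F=pickle.load(open('f0.pkl','rb'))
im=F['top']['image'][:,:,::-1]
cv2.imwrite('pics/t1.png',cv2.resize(im[115:255,140:400],None,fx=3,fy=3,interpolation=cv2.INTER_CUBIC))
im=F['side']['image'][:,:,::-1]
cv2.imwrite('pics/s1.png',cv2.resize(im[110:345,160:360],None,fx=2.5,fy=2.5,interpolation=cv2.INTER_CUBIC))
f=F['top']
for n,uv,z in[('can',(277,222),.12),('red',(271,189),.034),('blk',(355,161),.034),('glue',(163,163),.06),('cup',(353,213),.137),('blockc',(185,222),.03),('boardL',(201,162),.16),('boardR',(308,137),.16),('jar',(120,127),.0)]:
    print(n,onz(f,uv,z).round(3))
E
```

```text
can [[ 0.413 -0.043  0.12 ]]
red [[ 0.523 -0.032  0.034]]
blk [[ 0.61  -0.309  0.034]]
glue [[0.609 0.308 0.06 ]]
cup [[ 0.433 -0.262  0.137]]
blockc [[0.423 0.242 0.03 ]]
boardL [[0.586 0.173 0.16 ]]
boardR [[ 0.655 -0.138  0.16 ]]
jar [[0.753 0.477 0.   ]]
```

View pics/t1.png

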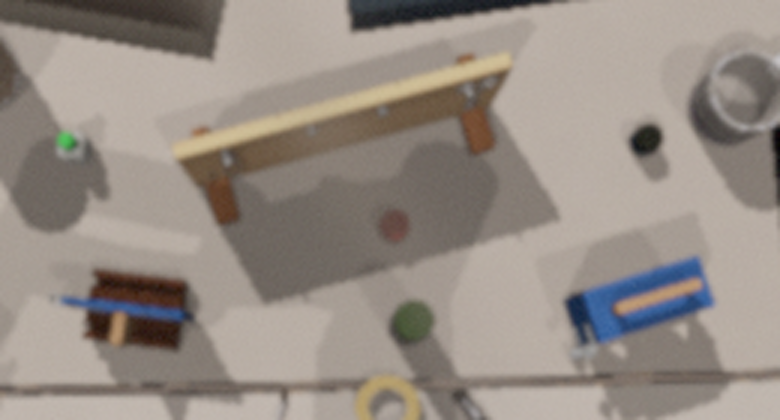

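View pics/s1.png

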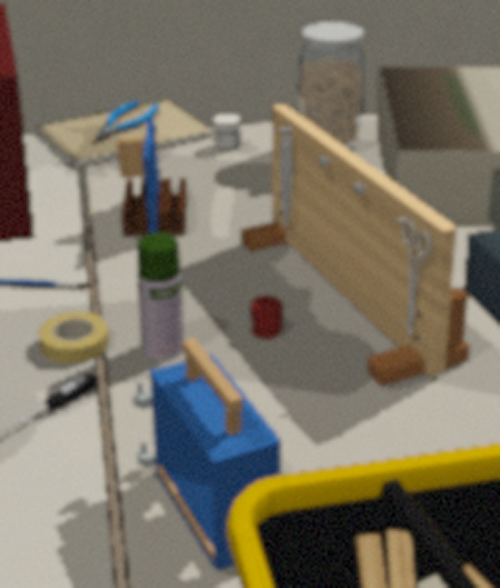

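```bash
cat >> h.py <<'E'
def Rt(yaw,p=0,roll=0):  # tool down, jaws(z) at yaw+90, tilted p about its own y axis before yaw
    return R.from_euler('z',yaw,degrees=True)*R.from_euler('y',p,degrees=True)*R.from_euler('x',-90,degrees=True)
def eul(Rm): 
    return Rm.as_euler('xyz',degrees=True)
def look(target,dist,yaw,p,he):
    Rm=Rt(yaw,p);cz=Rm.apply(he[:3,2]);cam=np.array(target)-dist*cz
    return cam-Rm.apply(he[:3,3]),eul(Rm)
def snap(r,name,save):
    o=r.observe();f=r.grab_frame(name);f['obs']=o
    pickle.dump(f,open(save+'.pkl','wb'));cv2.imwrite('pics/'+save+'.png',f['image'][:,:,::-1]);return f
E
python3 - <<'E'
from h import *
from plant import r
import pickle
he=pickle.load(open('f0.pkl','rb'))['wrist']['hand_eye']
for n,t,d,y in[('board',[.612,.017,.13],.3,12.5),('cup',[.433,-.262,.12],.3,13),('door',[.42,.242,.09],.3,-6)]:
  for p in(0,-10,-20,-30):
    P,e=look(t,d,y,p,he);q=r.ik(P,e);print(n,p,P.round(3),e.round(1),None if q is None else np.round(q,0))
E
```

```text
board 0 [0.6   0.014 0.277] [-90.    0.   12.5] [  -5.   18.   83.    0.   78. -108.]
board -10 [0.575 0.008 0.272] [-90.  -10.   12.5] [  -8.   11.   94.    4.   65. -112.]
board -20 [0.551 0.003 0.263] [-90.  -20.   12.5] [ -13.    5.  106.   11.   51. -120.]
board -30 [ 0.53  -0.002  0.251] [-90.  -30.   12.5] [ -18.    1.  117.   25.   38. -137.]
cup 0 [ 0.421 -0.265  0.267] [-90.   0.  13.] [ -40.   10.   96.    0.   74. -143.]
cup -10 [ 0.396 -0.271  0.262] [-90. -10.  13.] [ -50.    6.  103.   10.   67. -156.]
cup -20 [ 0.373 -0.276  0.253] [-90. -20.  13.] None
cup -30 [ 0.351 -0.281  0.241] [-90. -30.  13.] [-73.   4. 116.  34.  63. 167.]
door 0 [0.407 0.243 0.237] [-90.   0.  -6.] [ 22.  10. 101.   0.  69. -62.]
door -10 [0.382 0.246 0.232] [-90. -10.  -6.] [ 29.   4. 109.  -7.  58. -52.]
door -20 [0.358 0.248 0.223] [-90. -20.  -6.] [ 37.   1. 117. -18.  48. -36.]
door -30 [0.336 0.25  0.211] [-90. -30.  -6.] [ 48.   1. 124. -37.  42. -11.]
```

```bash
python3 - <<'E'
from h import *
from plant import r
he=pickle.load(open('f0.pkl','rb'))['wrist']['hand_eye']
P,e=look([.42,.242,.09],.3,-6,-20,he)
o=r.observe()
r.move_linear(np.array(o['ee_pos'])+[.03,0,.13],velocity=.3)
r.move_to(P+[0,0,.08],e);r.move_linear(P,e,velocity=.3)
snap(r,'wrist','wdoor')
P,e=look([.612,.017,.13],.3,12.5,-30,he)
r.move_to(P,e);snap(r,'wrist','wboard')
P,e=look([.433,-.262,.12],.3,13,-10,he)
r.move_to(P,e);snap(r,'wrist','wcup')
print(r.observe()['time_s'])
E
```

```text
5.3167
```

View pics/wdoor.png

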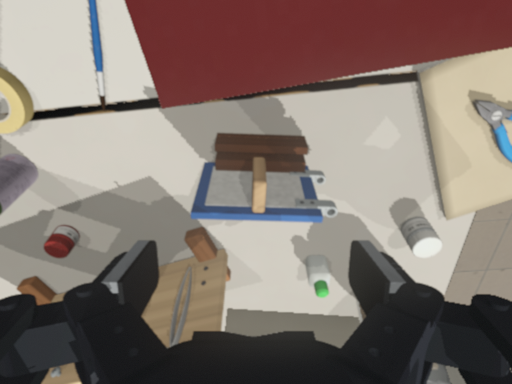

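View pics/wboard.png

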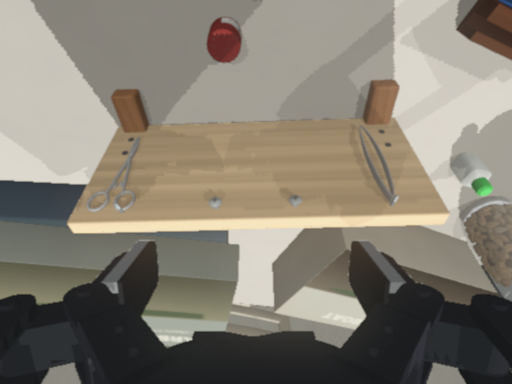

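View pics/wcup.png

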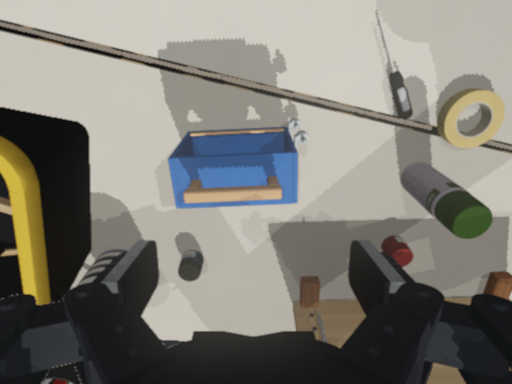

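```bash
python3 - <<'E'
from h import *
L=lambda n:pickle.load(open(n+'.pkl','rb'))['image'][:,:,::-1]
a=cv2.resize(L('wboard')[185:230,60:460],None,fx=2,fy=2,interpolation=cv2.INTER_CUBIC)
b=cv2.resize(L('wboard')[185:225,195:315],None,fx=6.5,fy=6.5,interpolation=cv2.INTER_CUBIC)
cv2.imwrite('pics/zb.png',np.vstack([np.pad(a,((0,0),(0,0),(0,0))),np.pad(b,((0,0),(0,20),(0,0)))]))
cv2.imwrite('pics/zc.png',cv2.resize(L('wcup')[112:218,160:320],None,fx=5,fy=5,interpolation=cv2.INTER_CUBIC))
cv2.imwrite('pics/zd.png',cv2.resize(L('wdoor')[125:230,185:345],None,fx=5,fy=5,interpolation=cv2.INTER_CUBIC))
E
```

```text
(no output)
```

View pics/zb.png

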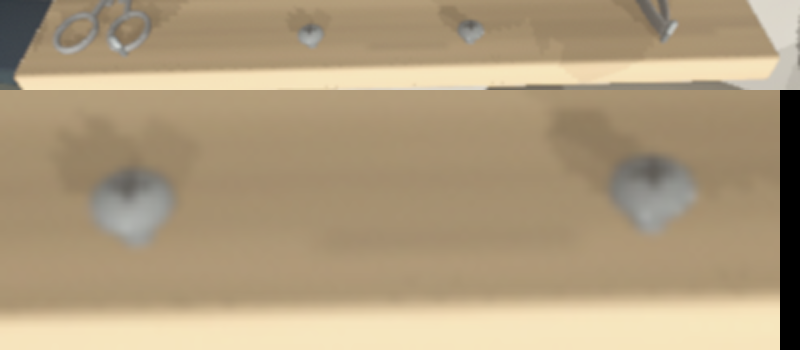

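View pics/zc.png

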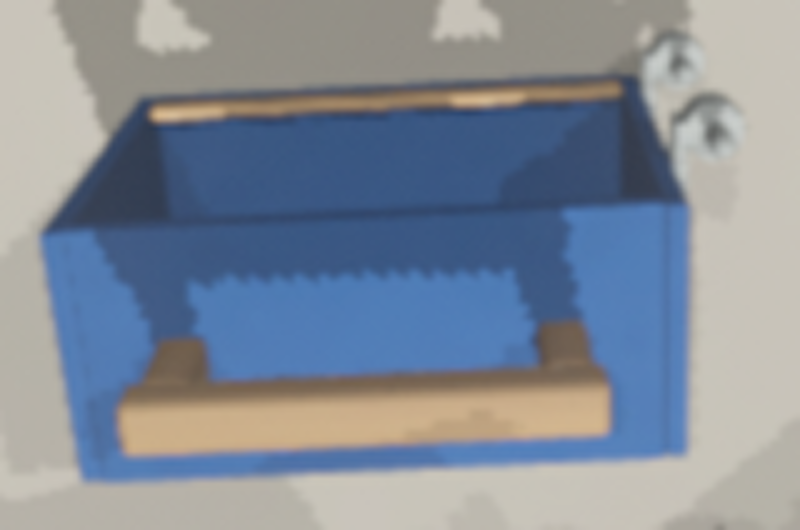

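View pics/zd.png

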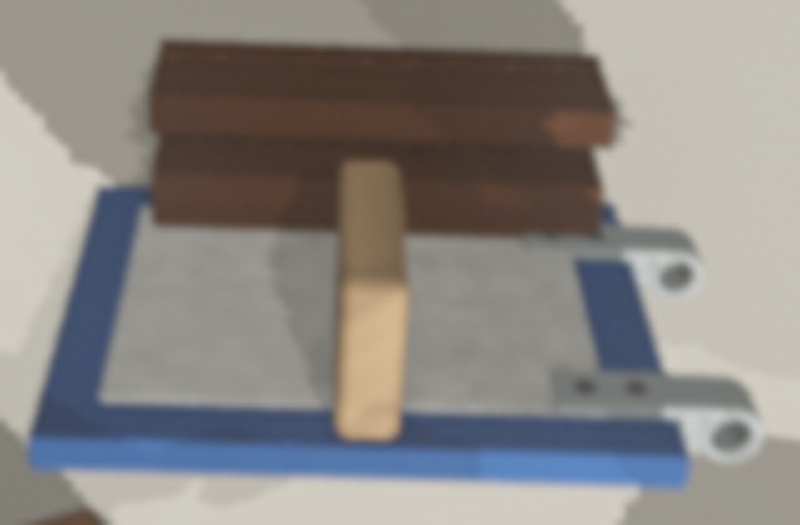

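```bash
python3 - <<'E'
from h import *
L=lambda n:pickle.load(open(n+'.pkl','rb'))
f=L('wboard');o=f['obs']
g=cv2.GaussianBlur(f['image'],(3,3),0).astype(float).sum(2)
pts=[]
for u in range(100,430,4):
    c=g[205:228,u];d=np.diff(c);k=d.argmax()
    if d[k]>40 and 0<k<len(d)-1:
        a,b,cc=d[k-1:k+2];pts.append((u,205+k+.5+.5*(a-cc)/(a-2*b+cc)))
pts=np.array(pts);P=onz(f,pts,.160,o)
pf=np.polyfit(P[:,1],P[:,0],1);res=P[:,0]-np.polyval(pf,P[:,1]);ok=abs(res)<.002;pf=np.polyfit(P[ok,1],P[ok,0],1)
byaw=np.degrees(np.arctan(-pf[0]));print('board edge',len(pts),ok.sum(),res.std(),pf,'yaw',byaw)
# ends of top front edge
S=onz(f,[(195+132/6.5,185+116/6.5),(195+653/6.5,185+103/6.5)],.145,o)
print('screws R,L',S,np.linalg.norm(S[1]-S[0]),'yaw',np.degrees(np.arctan2(-(S[1]-S[0])[0],(S[1]-S[0])[1])))
n=np.array([np.cos(np.radians(byaw)),np.sin(np.radians(byaw))])
face=np.array([pf[1],0])@n
print('dist of heads before face',face-S[:,:2]@n)
f=L('wcup');o=f['obs']
C=onz(f,np.array([(119,403),(609,383),(610,435),(126,456)])/5+[160,112],.137,o)
print('handle',C,C.mean(0)); d=lambda i,j:np.linalg.norm(C[i]-C[j]);print(d(0,1),d(3,2),d(0,3),d(1,2))
for i,j in((0,1),(3,2)):
    v=C[j]-C[i];print(np.degrees(np.arctan2(-v[0],v[1])))
K=onz(f,np.array([(42,233),(688,204),(687,453),(83,481)])/5+[160,112],.104,o);print('top',K,K.mean(0))
E
```

```text
board edge 83 83 0.00013064736096302584 [-0.26402954  0.61950918] yaw 14.790259841539703
screws R,L [[ 0.6188813  -0.01641396  0.145     ]
 [ 0.60047606  0.05377801  0.145     ]] 0.07256490734320814 yaw 14.69291687759671
dist of heads before face [0.00479725 0.00467397]
handle [[ 0.43962964 -0.32230659  0.137     ]
 [ 0.41637726 -0.23905635  0.137     ]
 [ 0.42616501 -0.2362093   0.137     ]
 [ 0.44979488 -0.31966272  0.137     ]] [ 0.4329917  -0.27930874  0.137     ]
0.08643654146087355 0.08673432521863703 0.010503439170113404 0.010193418848385082
15.605421091732042
15.80949002457959
top [[ 0.42432291 -0.34563142  0.104     ]
 [ 0.39112787 -0.22773303  0.104     ]
 [ 0.44171437 -0.21303325  0.104     ]
 [ 0.47567912 -0.33133788  0.104     ]] [ 0.43321106 -0.27943389  0.104     ]
```

```bash
python3 - <<'E'
from h import *
L=lambda n:pickle.load(open(n+'.pkl','rb'))
F=L('f0');im=F['side']['image'][:,:,::-1]
a=cv2.resize(im[160:200,280:320],None,fx=10,fy=10,interpolation=cv2.INTER_CUBIC)
b=cv2.resize(F['top']['image'][145:165,235:275,::-1],None,fx=10,fy=10,interpolation=cv2.INTER_CUBIC)
c=cv2.resize(im[235:295,215:275],None,fx=6.66667,fy=6.666667,interpolation=cv2.INTER_CUBIC)
d=cv2.resize(F['top']['image'][195:235,325:385,::-1],None,fx=6.66667,fy=6.666667,interpolation=cv2.INTER_CUBIC)[:,:400]
cv2.imwrite('pics/x1.png',np.vstack([np.hstack([a,c]),np.hstack([b,d[60:260]])]))
W=L('wboard');Sr=np.array([.6189,-.0164,.145]);Sl=np.array([.6005,.0538,.145])
for n in('side','top'):print(n,proj(F[n],[Sr,Sl]),proj(F[n],[[.4330,-.2793,.137],[.43963,-.3223,.137],[.41638,-.23906,.137],[.42616,-.2362,.137],[.44979,-.31966,.137]]))
E
```

```text
side [[303.46106768 184.57922194]
 [289.31525606 173.79530839]] [[243.98605472 255.82914475]
 [251.21190906 269.10541103]
 [232.46333331 245.01044863]
 [237.28155854 243.70279178]
 [256.60399823 267.6056052 ]]
top [[266.48791032 150.89429081]
 [242.53579085 157.47168487]] [[358.85511011 212.77191341]
 [373.2278412  210.13070589]
 [345.46825823 218.86948723]
 [344.30477397 215.49606294]
 [372.10958166 206.66405006]]
```

View pics/x1.png

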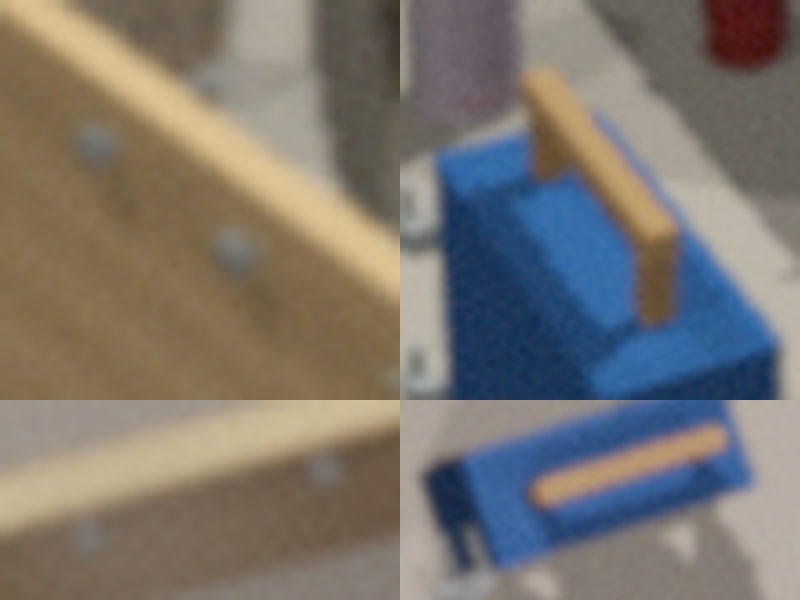

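```bash
python3 - <<'E'
from h import *
from plant import r
H=np.array([.4330,-.2793]);e=eul(Rt(15.7-90))
r.move_to([*H,.21],e)
r.move_linear([*H,.1128],velocity=.12)
o=r.observe();f0=o['force'];print(o['time_s'],o['joint_positions'].round(1),o['ee_pos'],f0)
r.set_gripper(0.0)
o=r.observe();print(o['time_s'],o['width'],o['ee_pos'],o['force'])
r.move_linear([*H,.16],velocity=.1)
o=r.observe();print(o['time_s'],o['width'],o['ee_pos'],o['force'],o['moment'],o['tool_rot'])
snap(r,'side','s2');snap(r,'wrist','w2')
E
```

```text
7.8083 [-40.5  21.9 104.4  -0.   53.6 -56.2] [ 0.43342421 -0.27971703  0.11335665] [-0.00586662 -0.7929011   0.64047639]
8.4833 0.009777250947486348 [ 0.43293894 -0.27936129  0.11301992] [-1.92463955  0.4918411   3.91425762]
9.1083 0.009359640796813192 [ 0.4326286  -0.27896717  0.15952574] [ 0.58075702 -0.36325497 -4.59102767] [ 0.00417699  0.02352667 -0.03279536] [-9.00230276e+01  3.83323751e-02 -7.43000916e+01]
```

View pics/s2.png

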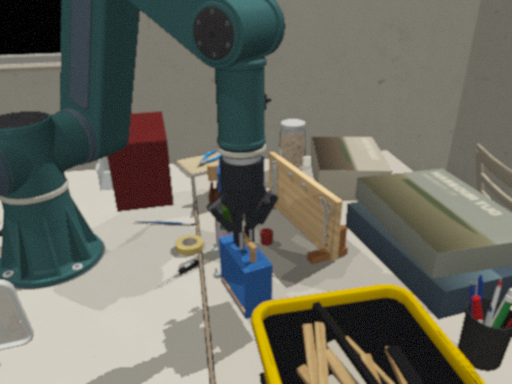

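View pics/w2.png

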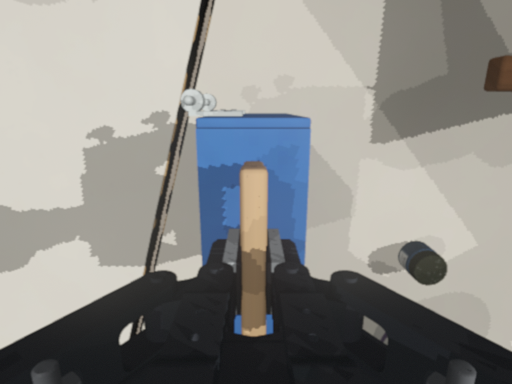

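```bash
python3 - <<'E'
from h import *
f=pickle.load(open('w2.pkl','rb'));o=f['obs']
cv2.imwrite('pics/zw2.png',cv2.resize(f['image'][90:350,170:330,::-1],None,fx=2.3,fy=2.3,interpolation=cv2.INTER_CUBIC))
g=f['image'].astype(float)
print(g[155:175,254].astype(int).tolist())
print(g[325:345,253].astype(int).tolist())
dz=o['ee_pos'][2]-.1130
for v,z in((165.5,.137),(334.5,.137),(163.,.137)):
    P=onz(f,[(253.5,v)],z+dz,o)[0];d=P[:2]-o['ee_pos'][:2];a=np.radians(15.7);print(v,P,'along y',d@[-np.sin(a),np.cos(a)],'x',d@[np.cos(a),np.sin(a)])
E
```

```text
[[83, 129, 188], [83, 129, 188], [84, 130, 189], [83, 130, 189], [82, 128, 187], [88, 120, 172], [103, 105, 125], [112, 98, 88], [116, 99, 86], [116, 98, 86], [112, 95, 83], [111, 94, 83], [123, 104, 88], [142, 120, 98], [171, 146, 116], [193, 166, 132], [201, 174, 138], [205, 177, 141], [209, 180, 143], [211, 183, 146]]
[[131, 107, 80], [131, 107, 80], [149, 123, 92], [180, 151, 114], [191, 161, 123], [192, 162, 124], [191, 161, 123], [191, 161, 124], [191, 161, 123], [191, 162, 124], [180, 150, 114], [117, 95, 72], [42, 37, 34], [25, 24, 27], [27, 27, 28], [24, 25, 25], [24, 25, 25], [26, 26, 28], [26, 26, 28], [28, 28, 29]]
165.5 [ 0.42103299 -0.23574102  0.18320177] along y 0.04447961319116064 x 0.0007093349654028255
334.5 [ 0.44144022 -0.30829029  0.18320177] along y -0.030885173254245907 x 0.0007233438192719677
163.0 [ 0.4207738  -0.23481956  0.18320177] along y 0.04543682994522299 x 0.0007091564703292226
```

View pics/zw2.png

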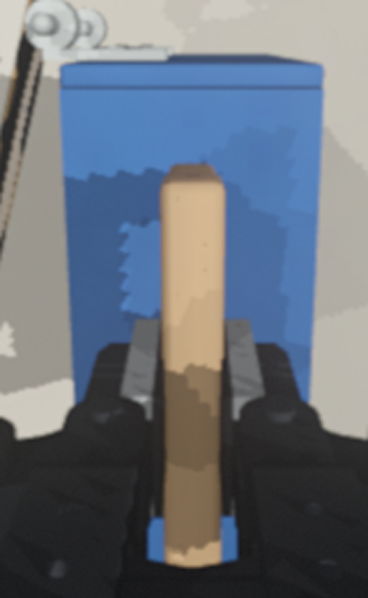

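```bash
cat >> h.py <<'E'
BY=14.75;a_=np.radians(BY);N=np.array([np.cos(a_),np.sin(a_)]);TT=np.array([-np.sin(a_),np.cos(a_)])
TS=-.13716;FACE=.6005
def cp(d,z,dt=0,tcpz=.1130):  # TCP for cupboard origin d before face, height z
    return np.array([*((FACE-d)*N+(TS+dt)*TT),tcpz+z])
E
python3 - <<'E'
from h import *
from plant import r
o=r.observe();e=eul(Rt(BY-90))
r.move_linear([.433,-.2793,.275],velocity=.25)
r.move_to(cp(.075,.162),e)
r.move_linear(cp(.075,.0755),e,velocity=.15)
r.move_linear(cp(.045,.0755),e,velocity=.1)
r.sleep(.2)
o=r.observe();print(o['time_s'],o['ee_pos']-cp(.045,.0755),o['force'],o['moment'],o['tool_rot'],o['width'])
snap(r,'side','s3');snap(r,'wrist','w3');snap(r,'top','t3')
E
```

```text
12.35 [-7.70359974e-04 -4.20890651e-05 -2.53155615e-05] [-1.39015561  0.06062988 -4.89092158] [-0.00749271  0.0379959   0.00815898] [-9.00428147e+01  9.78555457e-03 -7.52495332e+01] 0.009989283145799114
```

```bash
python3 - <<'E'
from h import *
s=cv2.imread('pics/s3.png');t=cv2.imread('pics/t3.png');w=cv2.imread('pics/w3.png')
cv2.imwrite('pics/x3.png',np.hstack([cv2.resize(s[140:290,210:360],(400,400)),cv2.resize(t[110:210,200:300],(400,400))]))
E
```

```text
(no output)
```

View pics/x3.png

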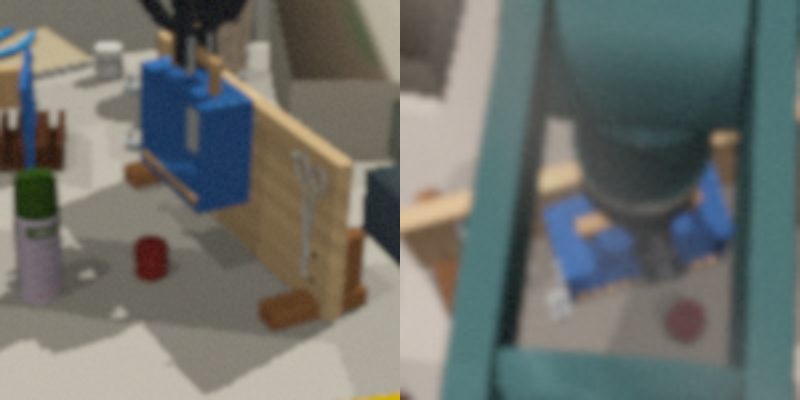

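View pics/w3.png

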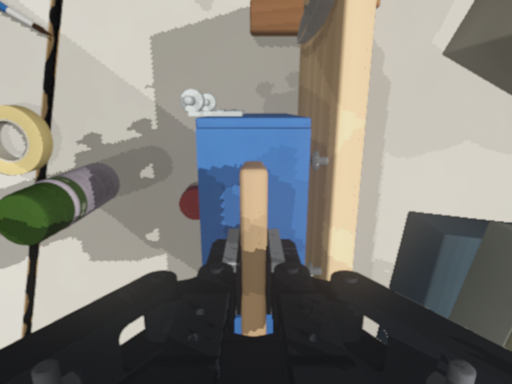

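```bash
python3 - <<'E'
from h import *
f=pickle.load(open('w3.pkl','rb'));o=f['obs']
cv2.imwrite('pics/zw3.png',cv2.resize(f['image'][140:290,235:345,::-1],None,fx=5,fy=4,interpolation=cv2.INTER_CUBIC))
for uv in((318,160),(316,272)):
    P=onz(f,[uv],.145,o)[0];d=P[:2]-o['ee_pos'][:2];print(P,d@TT,d@N,P[:2]@N)
P=onz(f,[(338,150),(338,250)],.16,o);print(P[:,:2]@N)
E
```

```text
[0.59998037 0.05299025 0.145     ] 0.0355397292319367 0.03882659058922986 0.5937000058154172
[ 0.62121284 -0.01744912  0.145     ] -0.03798420366521641 0.04142536009157443 0.5962987753177618
[0.60111443 0.60519242]
```

View pics/zw3.png

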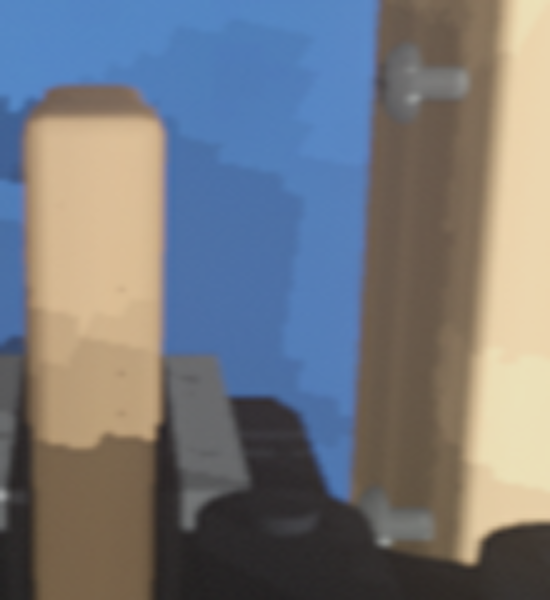

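```bash
python3 - <<'E'
from h import *
f=pickle.load(open('w3.pkl','rb'));o=f['obs']
g=cv2.GaussianBlur(f['image'],(3,3),0).astype(float).sum(2)
pts=[];bl=[]
for v in range(100,256,4):
    d=np.diff(g[v,318:350]);k=d.argmax()
    if 0<k<len(d)-1: pts.append((318+k+.5,v))
P=onz(f,pts,.16,o);rel=P[:,:2]-o['ee_pos'][:2];n=rel@N;t=rel@TT
pf=np.polyfit(t,n,1);k=abs(n-np.polyval(pf,t))<.0015;pf=np.polyfit(t[k],n[k],1);print('board vs N: deg',np.degrees(np.arctan(pf[0])),pf,k.sum(),len(k))
for uv in((315.6,160.75),(324,160.4),(311,269.5),(317,270.75)):
    Q=onz(f,[uv],.145,o)[0];d=Q[:2]-o['ee_pos'][:2];print(d@TT,d@N)
# bar edges
im=f['image'].astype(float)
for s in(0,1):
    pp=[]
    for v in range(172,215,4):
        row=im[v,232:275,2]-im[v,232:275,0]; d=np.diff(cv2.GaussianBlur(row[None],(5,1),0)[0]);k=d.argmin() if s==0 else d.argmax();pp.append((232+k+.5,v))
    Q=onz(f,pp,.137+.0755,o);rel=Q[:,:2]-o['ee_pos'][:2];q=np.polyfit(rel@TT,rel@N,1);print('bar edge',np.degrees(np.arctan(q[0])),q[1])
E
```

```text
board vs N: deg -0.05026427717241231 [-0.00087728  0.04455865] 39 39
0.03509276925870199 0.0374318045486045
0.03530125854841639 0.042384457331129534
-0.036180999187937865 0.03808520483562818
-0.03708076343740934 0.042029218069247525
bar edge 0.2757572228042034 -0.004922914107087705
bar edge -0.6673698154157923 0.006518118136021803
```

```bash
python3 - <<'E'
from h import *
from plant import r
e=eul(Rt(BY-90))
f0=r.observe()['force']
for d in np.arange(.042,.0245,-.001):
    r.move_linear(cp(d,.0755,-.0006),e,velocity=.04)
    o=r.observe();F=o['force']-f0;fn=F[:2]@N
    print(round(d,4),'act %.4f'%(FACE-o['ee_pos'][:2]@N),'Fn %.1f Ft %.1f Fz %.1f'%(fn,F[:2]@TT,F[2]),o['moment'].round(2))
    if fn<-9:break
print(o['time_s'])
snap(r,'wrist','w4')
E
```

```text
0.042 act 0.0417 Fn 1.3 Ft 0.2 Fz 1.3 [0.01 0.05 0.01]
0.041 act 0.0409 Fn 0.8 Ft 0.2 Fz 0.8 [-0.05 -0.01 -0.  ]
0.04 act 0.0399 Fn 0.8 Ft -0.2 Fz 0.1 [0.02 0.02 0.03]
0.039 act 0.0389 Fn 0.8 Ft 0.0 Fz 0.9 [-0.02  0.02 -0.  ]
0.038 act 0.0379 Fn -0.1 Ft 0.2 Fz 0.0 [ 0.06  0.   -0.04]
0.037 act 0.0369 Fn -0.1 Ft -0.4 Fz 1.7 [0.04 0.06 0.02]
0.036 act 0.0359 Fn 0.7 Ft 0.5 Fz 1.1 [ 0.02  0.04 -0.  ]
0.035 act 0.0349 Fn 0.9 Ft 0.1 Fz 0.2 [-0.07  0.05  0.01]
0.034 act 0.0339 Fn 1.0 Ft 0.3 Fz 0.7 [ 0.03  0.06 -0.05]
0.033 act 0.0329 Fn 0.5 Ft 0.6 Fz 0.9 [0.03 0.03 0.03]
0.032 act 0.0319 Fn 0.3 Ft 0.5 Fz 1.5 [0.02 0.06 0.05]
0.031 act 0.0309 Fn 0.7 Ft -0.1 Fz 0.7 [-0.1   0.02 -0.02]
0.03 act 0.0302 Fn -0.4 Ft 0.9 Fz 1.6 [-0.04  0.24 -0.05]
0.029 act 0.0294 Fn -0.8 Ft -0.5 Fz 0.8 [-0.14  0.52 -0.04]
0.028 act 0.0284 Fn -2.8 Ft 0.1 Fz 2.4 [-0.19  0.77  0.01]
0.027 act 0.0276 Fn -3.7 Ft -0.2 Fz 2.3 [-0.24  1.1   0.02]
0.026 act 0.0275 Fn -6.8 Ft -0.3 Fz 4.2 [-0.42  1.45  0.02]
0.025 act 0.0275 Fn -8.9 Ft -0.0 Fz 5.4 [-0.56  1.83  0.01]
17.0
```

View pics/w4.png

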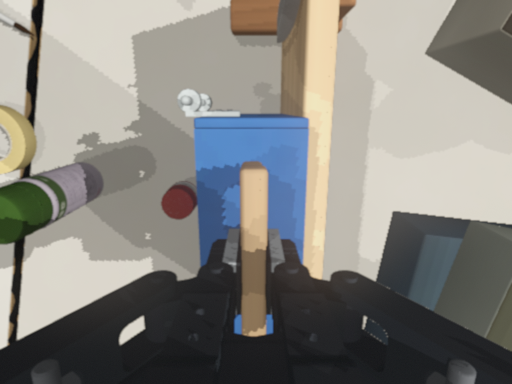

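```bash
python3 - <<'E'
from h import *
from plant import r
e=eul(Rt(BY-90))
r.move_linear(cp(.0278,.0755,-.0006),e,velocity=.04)
for z in list(np.arange(.0735,.0615,-.002))+list(np.arange(.0615,.0545,-.0005)):
    r.move_linear(cp(.0278,z,-.0006),e,velocity=.05)
    o=r.observe();F=o['force']
    print(round(z,4),'act z %.4f n %.4f'%(o['ee_pos'][2]-.1130,FACE-o['ee_pos'][:2]@N),'Fn %.1f Ft %.1f Fz %.1f'%(F[:2]@N,F[:2]@TT,F[2]),o['moment'].round(2))
    if F[2]>9: break
print(o['time_s'])
snap(r,'wrist','w5');snap(r,'side','s5')
E
```

```text
0.0735 act z 0.0733 n 0.0277 Fn -3.4 Ft -0.1 Fz -4.2 [-0.26  0.86 -0.01]
0.0715 act z 0.0713 n 0.0278 Fn -3.6 Ft 0.3 Fz -4.4 [-0.27  0.9  -0.04]
0.0695 act z 0.0693 n 0.0278 Fn -3.9 Ft -0.6 Fz -5.4 [-0.27  0.92  0.03]
0.0675 act z 0.0673 n 0.0280 Fn -3.9 Ft 0.3 Fz -4.1 [-0.29  1.    0.01]
0.0655 act z 0.0654 n 0.0280 Fn -4.7 Ft -0.3 Fz -3.3 [-0.35  1.02 -0.05]
0.0635 act z 0.0634 n 0.0281 Fn -4.9 Ft 0.4 Fz -3.3 [-0.36  1.11 -0.02]
0.0615 act z 0.0614 n 0.0282 Fn -5.7 Ft -0.5 Fz -3.4 [-0.29  1.17 -0.04]
0.061 act z 0.0611 n 0.0282 Fn -6.1 Ft 0.0 Fz -1.9 [-0.29  1.23 -0.06]
0.0605 act z 0.0607 n 0.0282 Fn -5.5 Ft 0.2 Fz -1.7 [-0.36  1.27 -0.01]
0.06 act z 0.0602 n 0.0282 Fn -6.9 Ft 0.1 Fz -0.9 [-0.37  1.23 -0.03]
0.0595 act z 0.0597 n 0.0282 Fn -6.7 Ft 0.3 Fz -0.4 [-0.39  1.27 -0.04]
0.059 act z 0.0595 n 0.0283 Fn -7.5 Ft 0.4 Fz 0.8 [-0.27  1.39  0.  ]
0.0585 act z 0.0594 n 0.0283 Fn -8.6 Ft 0.6 Fz 4.2 [-0.39  1.56 -0.04]
0.058 act z 0.0593 n 0.0282 Fn -9.0 Ft 0.9 Fz 6.4 [-0.34  1.74 -0.01]
0.0575 act z 0.0592 n 0.0282 Fn -9.5 Ft 2.0 Fz 10.4 [-0.36  1.87  0.01]
21.05
```

View pics/s5.png

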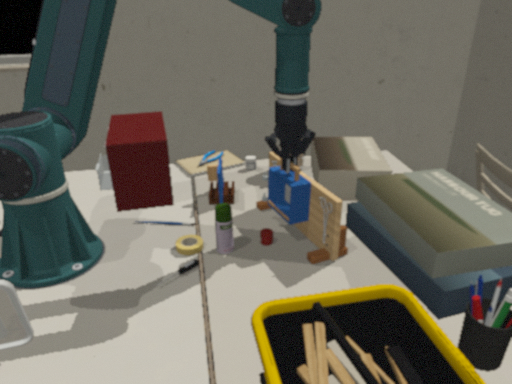

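```bash
python3 - <<'E'
from h import *
from plant import r
he=pickle.load(open('f0.pkl','rb'))['wrist']['hand_eye']
e=eul(Rt(BY-90))
r.move_linear(cp(.0285,.0588,-.0006),e,velocity=.05)
r.set_gripper(.04)
o=r.observe();print(o['time_s'],o['width'],o['force'])
r.move_linear(cp(.0285,.059+.08,-.0006),e,velocity=.2)
P,e2=look([.56,.01,.13],.3,BY,-20,he)
r.move_to(P,e2)
r.set_gripper(.085)
snap(r,'wrist','w6');print(r.observe()['time_s'])
E
```

```text
21.8 0.03948642198958495 [-0.17442926  0.19921631  0.45971819]
24.5583
```

View pics/w6.png

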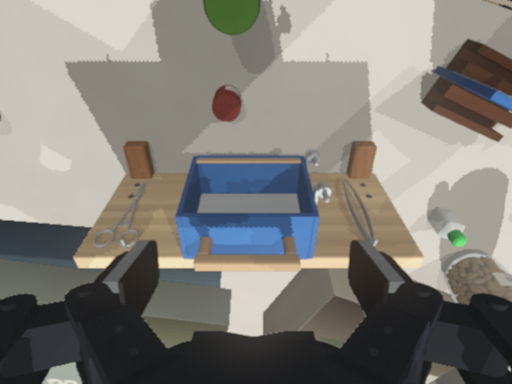

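```bash
python3 - <<'E'
from h import *
f=pickle.load(open('w6.pkl','rb'));o=f['obs']
cv2.imwrite('pics/z6.png',cv2.resize(f['image'][145:275,175:335,::-1],None,fx=4.6,fy=4.6,interpolation=cv2.INTER_CUBIC))
cv2.imwrite('pics/z6b.png',cv2.resize(f['image'][145:205,295:340,::-1],None,fx=10,fy=10,interpolation=cv2.INTER_CUBIC))
E
```

```text
(no output)
```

View pics/z6.png

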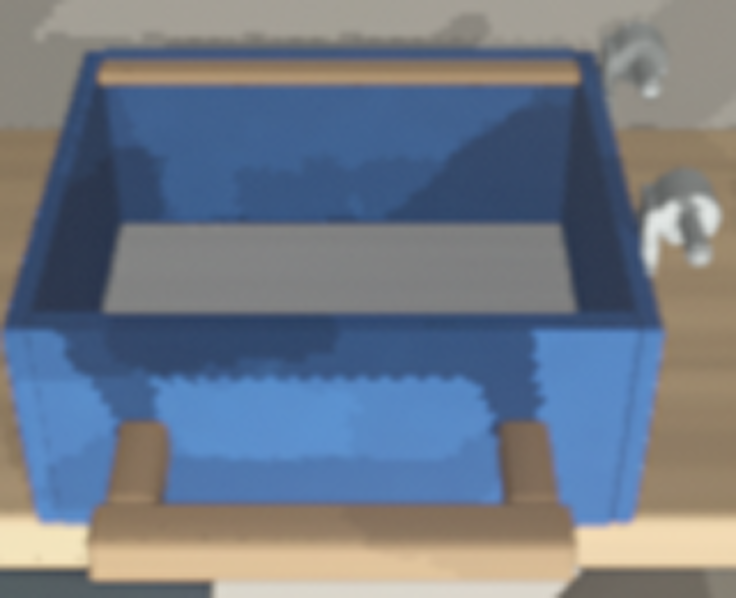

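View pics/z6b.png

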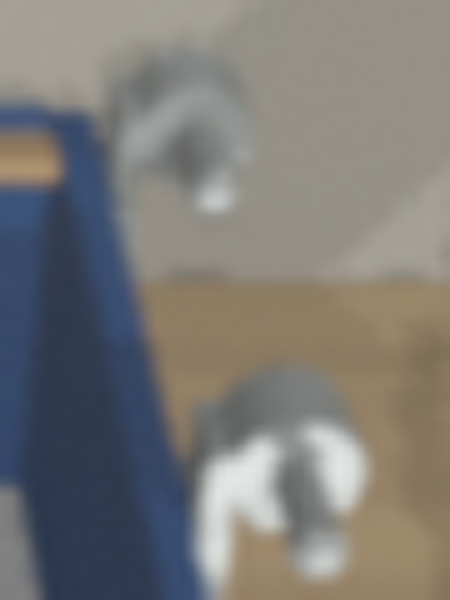

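```bash
python3 - <<'E'
from h import *
f=pickle.load(open('w6.pkl','rb'));o=f['obs']
def rep(n,uv,z,off):
    P=onz(f,[uv],z,o)[0]; n_,t_=P[:2]@N,P[:2]@TT
    print(n,P.round(4),'origin n %.4f t %.4f'%(n_-off[0],t_-off[1]))
q=lambda a,b:(a/4.6+175-.4,b/4.6+145-.4)
z=.059
rep('FL',q(660,328),z+.104,(-.027,.062));rep('FR',q(5,328),z+.104,(-.027,-.062))
rep('BL',q(632,523),z+.104,(.027,.062));rep('BR',q(40,523),z+.104,(.027,-.062))
rep('hFL',q(576,545),z+.137,(-.0055,.044));rep('hFR',q(89,545),z+.137,(-.0055,-.044))
rep('hBL',q(573,579),z+.137,(.0055,.044));rep('hBR',q(92,579),z+.137,(.0055,-.044))
p=lambda a,b:(a/10+295-.45,b/10+145-.45)
rep('tipH',p(320,560),z+.078+.0115,(-.033,.070));rep('footH',p(293,475),z+.078,(-.033,.070))
rep('tipL',p(214,197),z+.018+.0115,(-.033,.070));rep('footL',p(185,145),z+.018,(-.033,.070))
print('nominal',FACE-.0293,TS)
# board top edge here
g=cv2.GaussianBlur(f['image'],(3,3),0).astype(float).sum(2)
E
```

```text
FL [0.5476 0.0642 0.163 ] origin n 0.5729 t -0.1393
FR [ 0.5789 -0.0542  0.163 ] origin n 0.5730 t -0.1378
BL [0.5979 0.0778 0.163 ] origin n 0.5710 t -0.1390
BR [ 0.6293 -0.041   0.163 ] origin n 0.5711 t -0.1379
hFL [0.574  0.0528 0.196 ] origin n 0.5740 t -0.1391
hFR [ 0.5961 -0.0307  0.196 ] origin n 0.5741 t -0.1375
hBL [0.5825 0.0553 0.196 ] origin n 0.5719 t -0.1389
hBR [ 0.6048 -0.0289  0.196 ] origin n 0.5720 t -0.1379
tipH [0.5397 0.0717 0.1485] origin n 0.5732 t -0.1381
footH [0.5387 0.0709 0.137 ] origin n 0.5720 t -0.1386
tipL [0.5375 0.071  0.0885] origin n 0.5708 t -0.1381
footL [0.538  0.0699 0.077 ] origin n 0.5711 t -0.1394
nominal 0.5712 -0.13716
```

```bash
python3 - <<'E'
from h import *
f=pickle.load(open('wdoor.pkl','rb'));o=f['obs']
q=lambda a,b:(a/5+185-.4,b/5+125-.4)
def P(uv,z): return onz(f,[q(*uv)],z,o)[0]
A=P((32,437),.108);B=P((685,455),.108);C=P((32,467),.108);D=P((685,485),.108)
for X,Y in((A,B),(C,D)):
    v=Y-X;print('edge',X.round(4),Y.round(4),np.linalg.norm(v),np.degrees(np.arctan2(-v[0],v[1])))
pl=[P(u,.107) for u in((343,280),(408,283),(402,437),(335,435))];pl=np.array(pl);print(pl.round(4))
v=pl[0]+pl[1]-pl[2]-pl[3];print('pull len',np.linalg.norm(v)/2,'yaw',np.degrees(np.arctan2(-v[1],-v[0])),'w',np.linalg.norm(pl[1]-pl[0]),np.linalg.norm(pl[3]-pl[2]))
print('pull mid',pl.mean(0))
H=P((730,435),.096);Lk=P((677,274),.036);print('knuckle',H,Lk)
# block front top edge, z=.03
E1=P((163,40),.03);E2=P((597,57),.03);v=E2-E1;print('block',E1,E2,np.linalg.norm(v),np.degrees(np.arctan2(-v[0],v[1])))
E
```

```text
edge [0.4233 0.185  0.108 ] [0.4397 0.3036 0.108 ] 0.11967842223389742 -7.850387377905289
edge [0.4303 0.1835 0.108 ] [0.4469 0.3037 0.108 ] 0.12136366399939293 -7.874475615366188
[[0.3958 0.245  0.107 ]
 [0.3976 0.256  0.107 ]
 [0.431  0.2522 0.107 ]
 [0.4293 0.24   0.107 ]]
pull len 0.033709392031728465 yaw -7.447872078719786 w 0.011133813571052685 0.012279763249382543
pull mid [0.41341149 0.24826689 0.107     ]
knuckle [0.44564589 0.31432836 0.096     ] [0.4475297 0.3143689 0.036    ]
block [0.38271279 0.20863913 0.03      ] [0.39575177 0.29799017 0.03      ] 0.09029741275732643 -8.30255977231617
```

```bash
python3 - <<'E'
from h import *
f=pickle.load(open('wdoor.pkl','rb'));o=f['obs']
q=lambda a,b:(a/5+185-.4,b/5+125-.4)
def P(uv,z): return onz(f,[q(*uv)],z,o)[0]
print(P((375,281),.107),P((369,161),.058))
F=pickle.load(open('f0.pkl','rb'))
cv2.imwrite('pics/zs.png',cv2.resize(F['side']['image'][145:215,195:250,::-1],None,fx=8,fy=8,interpolation=cv2.INTER_CUBIC))
cv2.imwrite('pics/z3.png',cv2.resize(f['image'][120:235,185:345,::-1],None,fx=5,fy=5,interpolation=cv2.INTER_LANCZOS4))
E
```

```text
[0.39658841 0.25037279 0.107     ] [0.40006954 0.24955248 0.058     ]
```

View pics/zs.png

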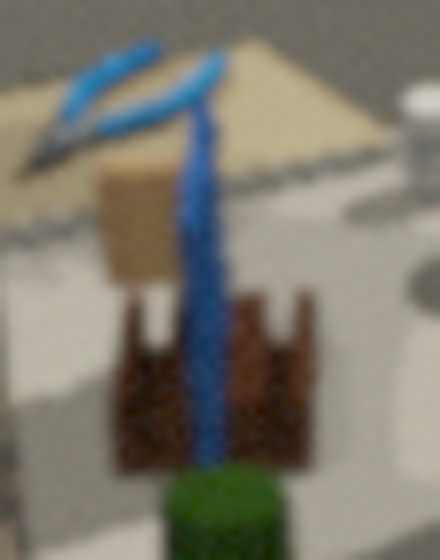

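```bash
python3 - <<'E'
from h import *
from plant import r
G=np.array([.4118,.2486,.0955]);Rm=Rt(-7.85,-2.9);e=eul(Rm);tcp=G+Rm.apply([0,.0187,0])
print(tcp)
r.move_to(tcp+[0,0,.10],e)
r.move_linear(tcp,e,velocity=.15)
r.sleep(.1);o=r.observe();print(o['time_s'],o['ee_pos']-tcp,o['force'],o['joint_positions'].round(0))
snap(r,'wrist','w7')
E
```

```text
[0.41273722 0.24847078 0.07682395]
26.6 [0.00101645 0.00020882 0.00102762] [0.32566924 0.38575798 0.45351112] [ 24.  22. 112.  -2.  43. -57.]
```

View pics/w7.png

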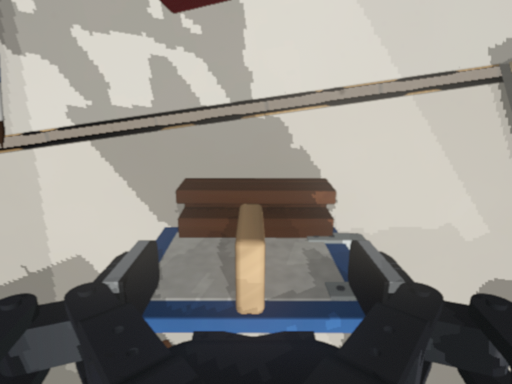

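```bash
python3 - <<'E'
from h import *
from plant import r
o=r.observe()
r.set_gripper(0.0)
o=r.observe();print(o['time_s'],o['width'],o['force'],o['ee_pos'])
p=o['ee_pos']
r.move_linear(p+[0,0,.07],velocity=.12)
e=eul(Rt(-7.85,0))
r.move_linear(p+[0,0,.14],e,velocity=.2)
r.sleep(.15)
o=r.observe();print(o['time_s'],o['width'],o['force'],o['ee_pos'],o['tool_rot'],o['moment'])
snap(r,'wrist','w8');snap(r,'side','s8')
E
```

```text
27.3083 0.01116680050236147 [ 1.06012558 -0.46624555 -0.62112192] [0.41268141 0.24843296 0.07676107]
28.6917 0.01083184435597447 [-0.00711163 -0.27862377 -1.79347685] [0.41101615 0.24779398 0.21480162] [-90.11844838   0.18807558  -7.8450186 ] [ 0.02257117  0.04078402 -0.079086  ]
```

View pics/w8.png

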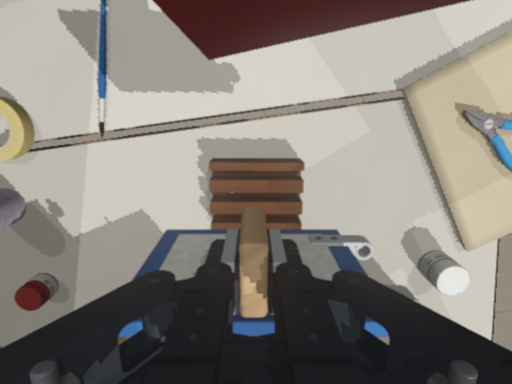

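View pics/s8.png

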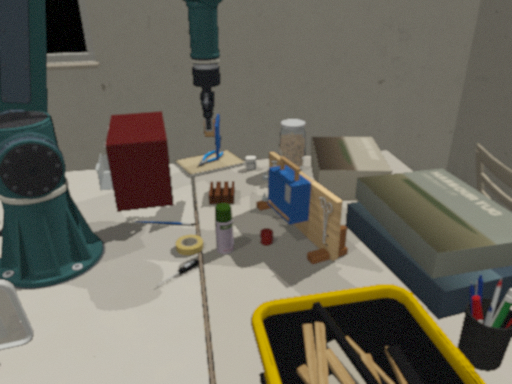

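```bash
python3 - <<'E'
from h import *
f=pickle.load(open('w8.pkl','rb'))
im=f['image'][:,:,::-1]
a=cv2.resize(im[195:345,110:400],None,fx=2.75,fy=2.75,interpolation=cv2.INTER_CUBIC)
cv2.imwrite('pics/z8.png',a)
b=cv2.resize(im[220:280,310:390],None,fx=9,fy=9,interpolation=cv2.INTER_CUBIC)
cv2.imwrite('pics/z8b.png',b)
E
```

```text
(no output)
```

View pics/z8.png

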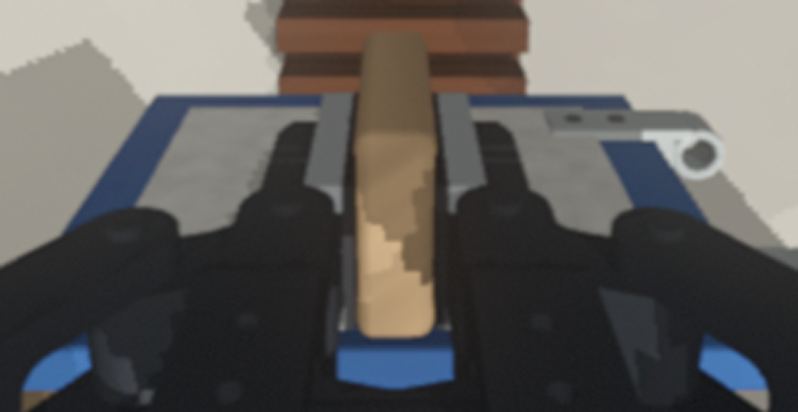

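View pics/z8b.png

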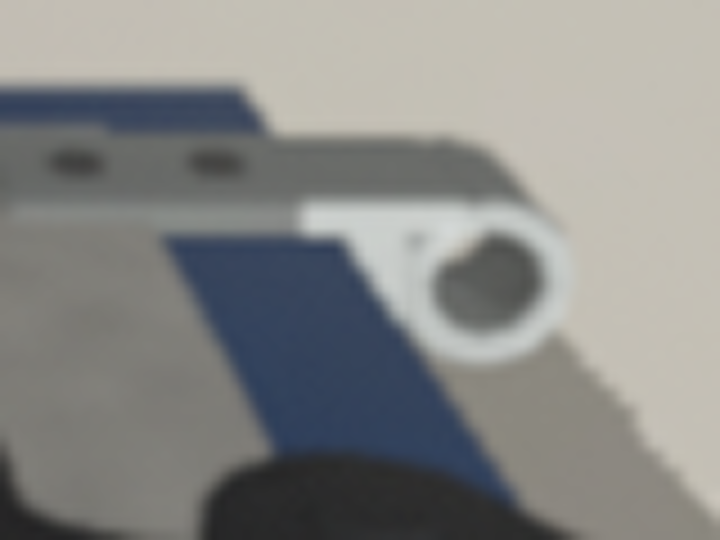

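```bash
cat > pnp.py <<'E'
from h import *
from scipy.optimize import least_squares
f=pickle.load(open('w8.pkl','rb'));o=f['obs']
X=np.array([(-4,60,0),(-4,-62,0),(0,70,28),(-38,6,99),(-38,-6,99),(-38,6,50),(-38,-6,50),(-4,0,100)])/1000
U=np.array([(336.5,229.5),(166.7,229.5),(363.65,251),(268.2,242.9),(239.5,242.9),(264.2,207.2),(242.4,207.2),(253.7,315.2)])
w=np.array([1,1,1,.4,.4,.4,.4,.7])
G0=np.array([-.023,0,.088]) 
he=f['hand_eye']
B=R.from_euler('x',-90,degrees=True) # tool axes -> upright axes
def place(p):  # door pts -> upright tool axes (x fwd,y left,z up), rel to TCP
    return R.from_euler('xyz',p[:3]).apply(X-G0)+p[3:]+[0,0,.0187]
def res(p):
    q=B.inv().apply(place(p)); c=(q-he[:3,3])@he[:3,:3]; s=c[:,:2]/c[:,2:]
    s=s*(1+f['k1']*(s**2).sum(1,keepdims=True))
    return ((s*[f['fx'],f['fy']]+[f['cx'],f['cy']]-U)*w[:,None]).ravel()
if __name__=='__main__':
    for fix in(0,1):
        g=(lambda p:res(np.r_[0,p[0],0,p[1:]])) if fix else res
        s=least_squares(g,np.zeros(4 if fix else 6),x_scale=.01)
        print(np.round(s.x,4),np.round(s.fun.reshape(-1,2),1))
E
python3 pnp.py
```

```text
[-0.0024 -0.0056  0.0018  0.0009  0.0007 -0.0028] [[-0.1 -0.2]
 [ 0.9  0.2]
 [-0.9  0.2]
 [ 0.3 -0.7]
 [-0.4 -0.7]
 [ 0.1 -1. ]
 [ 0.  -1. ]
 [ 0.1  1.6]]
[-0.0049  0.001   0.0007 -0.0029] [[ 0.1 -0.1]
 [ 1.1 -0.1]
 [-0.9  0.4]
 [ 0.2 -0.7]
 [-0.5 -0.7]
 [ 0.2 -1. ]
 [ 0.  -1. ]
 [-0.1  1.5]]
```

```bash
cat >> h.py <<'E'
def dp(n,t,z,dx=.0238): return np.array([*((n-dx)*N+t*TT),z+.0688])
E
python3 - <<'E'
from h import *
from plant import r
e=eul(Rt(BY,0))
print(r.ik(dp(.497,-.1386,.146),e))
r.move_to(dp(.497,-.1386,.146),e)
r.move_linear(dp(.497,-.1386,.061+.027),e,velocity=.15)
r.sleep(.1);o=r.observe();print(o['time_s'],o['ee_pos']-dp(.497,-.1386,.088),o['tool_rot'],o['force'])
snap(r,'wrist','w9');snap(r,'side','s9')
E
python3 - <<'E'
import cv2
im=cv2.imread('pics/w9.png')
cv2.imwrite('pics/z9.png',cv2.resize(im[190:330,290:450],None,fx=5,fy=4.2,interpolation=cv2.INTER_CUBIC))
E
```

```text
[  -9.60772083   12.74054165  100.63977       0.           66.61968836
 -114.35772083]
30.4917 [0.00097855 0.00027235 0.00105416] [-90.04692188  -0.10641822  14.79035711] [-0.66504804  0.35164723 -1.86705887]
```

View pics/w9.png

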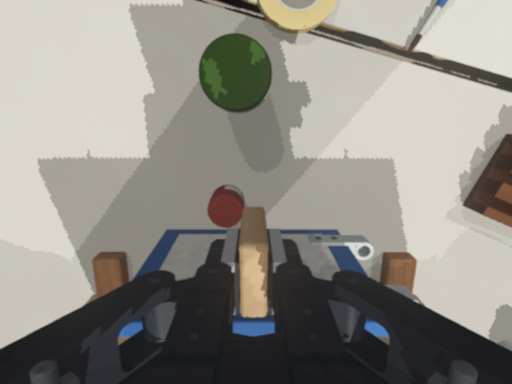

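View pics/z9.png

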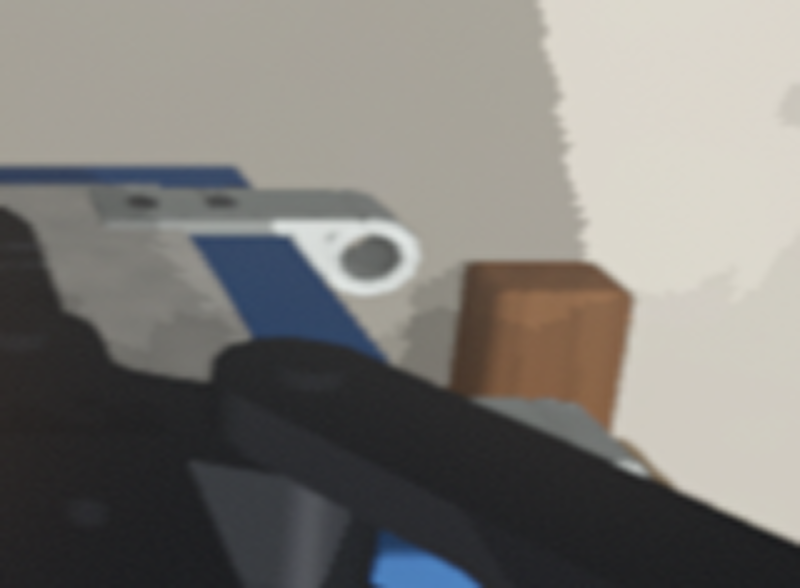

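View pics/s9.png

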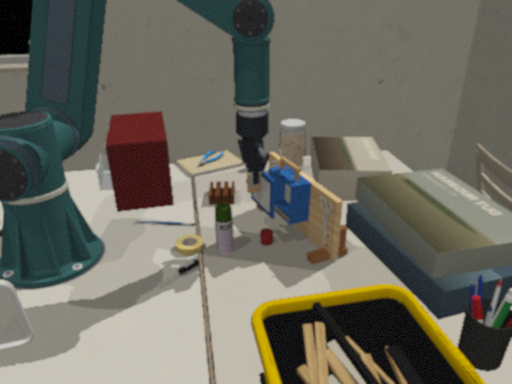

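```bash
python3 - <<'E'
from h import *
from plant import r
e=eul(Rt(BY,0))
r.move_linear(dp(.536,-.139,.061+.026),e,velocity=.08)
r.sleep(.2);o=r.observe();print(o['time_s'],o['ee_pos']-dp(.536,-.139,.087),o['force'])
snap(r,'wrist','w10');snap(r,'side','s10')
E
python3 - <<'E'
import cv2,numpy as np
im=cv2.imread('pics/w10.png')
a=cv2.resize(im[205:285,310:410],None,fx=7.5,fy=7.5,interpolation=cv2.INTER_CUBIC)
cv2.imwrite('pics/z10.png',a)
im=cv2.imread('pics/s10.png')
cv2.imwrite('pics/zs10.png',cv2.resize(im[150:230,225:315],None,fx=7,fy=7,interpolation=cv2.INTER_CUBIC))
E
```

```text
31.4333 [-5.50049285e-04 -3.12183167e-05 -8.51755744e-05] [ 0.61351598  0.14009509 -1.83938558]
```

View pics/z10.png

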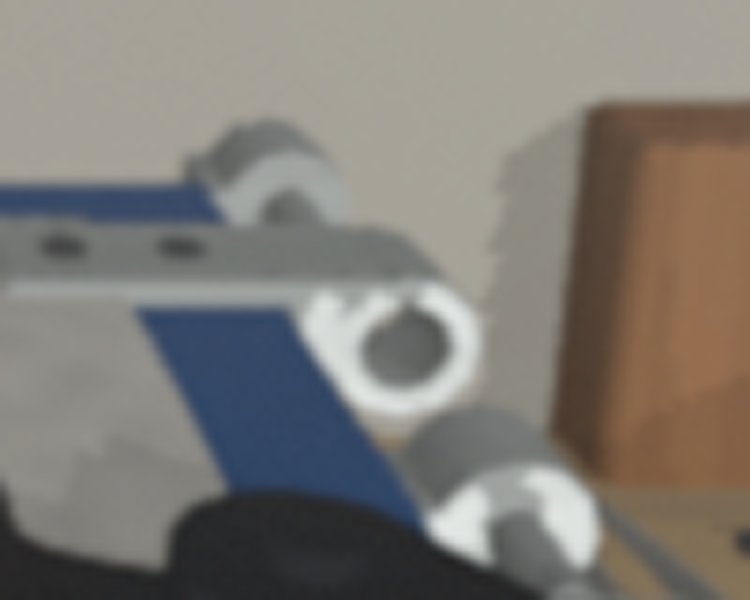

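View pics/zs10.png

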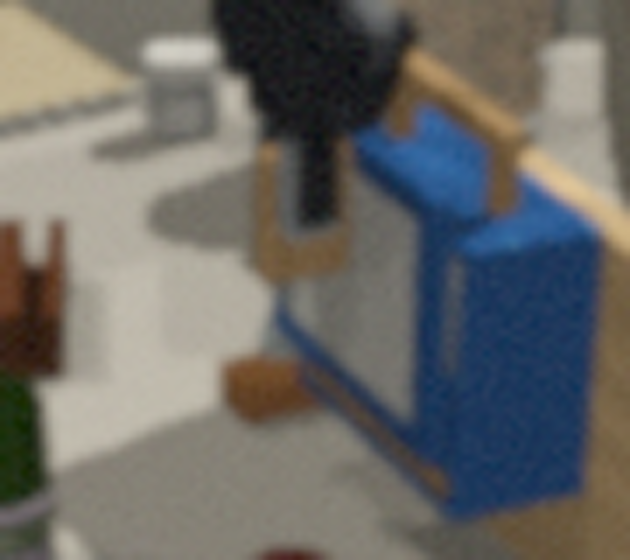

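```bash
python3 - <<'E'
from h import *
f=pickle.load(open('w10.pkl','rb'));o=f['obs']
def g(a,b,z):
    P=onz(f,[(310+a/7.5-.43,205+b/7.5-.43)],z,o)[0];return np.array([P[:2]@N,P[:2]@TT]).round(5)
print('tcp n,t',o['ee_pos'][:2]@N,o['ee_pos'][:2]@TT,o['ee_pos'][2]-.0688)
print('kn top',g(405,347,.115)); print('left/right outer', g(330,347,.115),g(480,347,.115))
print('low barrel left/right',g(218,205,.077),g(348,205,.077),'top',g(285,152,.077),'pin',g(288,205,.077))
print('hi barrel L/R',g(427,530,.137),g(603,530,.137),'top',g(515,462,.137))
# project expected circles to check
for n,t,z in((.5388,-.0690,.077),(.5388,-.0690,.137),(.5388,-.0690,.1495)):
    p=n*N+t*TT;th=np.linspace(0,2*np.pi,5)[:-1]
    c=[[*(p+.0062*(np.cos(k)*N+np.sin(k)*TT)),z] for k in th]+[[*p,z]]
    print(((proj(f,c,o)-[310,205]+.43)*7.5).round(0).tolist())
E
```

```text
tcp n,t 0.5116601288287642 -0.13889014592687757 0.08691482442559581
kn top [ 0.53403 -0.06925]
left/right outer [ 0.53404 -0.07554] [ 0.53403 -0.06297]
low barrel left/right [ 0.53674 -0.07492] [ 0.53674 -0.06199] top [ 0.53112 -0.06869] pin [ 0.53674 -0.06796]
hi barrel L/R [ 0.53859 -0.07453] [ 0.53858 -0.06127] top [ 0.53293 -0.06848]
[[271.0, 282.0], [338.0, 224.0], [281.0, 166.0], [214.0, 224.0], [276.0, 224.0]]
[[492.0, 606.0], [582.0, 533.0], [508.0, 458.0], [418.0, 532.0], [500.0, 533.0]]
[[557.0, 701.0], [655.0, 624.0], [576.0, 545.0], [478.0, 623.0], [566.0, 624.0]]
```

```bash
python3 - <<'E'
from h import *
from plant import r
e=eul(Rt(BY,0))
r.move_linear(dp(.5385,-.138,.061+.026),e,velocity=.05)
r.move_linear(dp(.5390,-.138,.061+.016),e,velocity=.05)
r.sleep(.2);o=r.observe();print(o['time_s'],o['ee_pos']-dp(.539,-.138,.077),o['force'])
snap(r,'wrist','w11')
f=pickle.load(open('w11.pkl','rb'))
cv2.imwrite('pics/z11.png',cv2.resize(f['image'][205:285,310:410,::-1],None,fx=7.5,fy=7.5,interpolation=cv2.INTER_CUBIC))
E
```

```text
32.3333 [ 1.24775523e-04 -1.46966634e-05  7.88158281e-05] [ 0.0918954   0.43285524 -0.53078382]
```

View pics/z11.png

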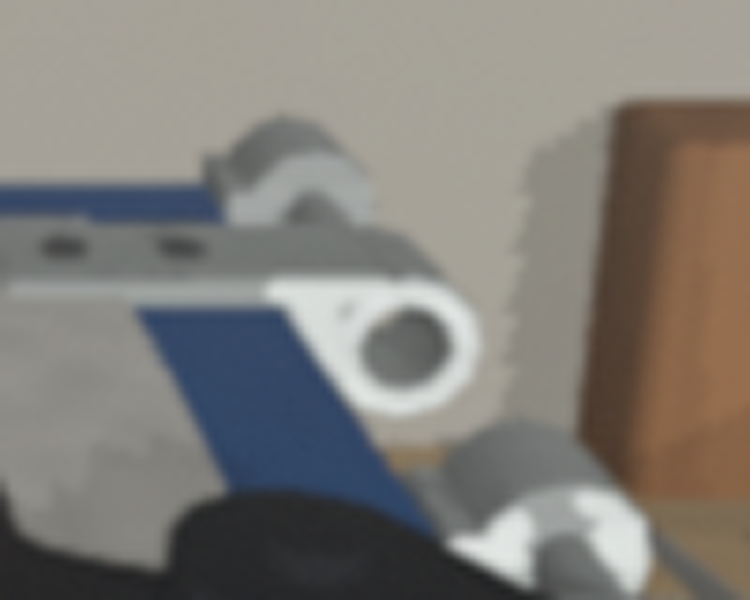

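```bash
python3 - <<'E'
from h import *
f=pickle.load(open('w11.pkl','rb'));o=f['obs']
def g(a,b,z):
    P=onz(f,[(310+a/7.5-.43,205+b/7.5-.43)],z,o)[0];return np.array([P[:2]@N,P[:2]@TT]).round(5)
print('tcp n,t',o['ee_pos'][:2]@N,o['ee_pos'][:2]@TT,o['ee_pos'][2]-.0688)
print('kn top',g(407,345,.105)); print('left/right outer', g(332,345,.105),g(481,345,.105),'front/back',g(405,278,.105),g(405,414,.105))
print('low barrel right',g(376,205,.077),'top',g(310,152,.077),'pin L/R',g(288,215,.077),g(348,215,.077))
print('hi barrel R',g(652,560,.137),'top',g(555,485,.137),'pin L/R',g(535,570,.137),g(605,570,.137))
z=.105
for n,t,z,rr in((.5384,-.0682,.077,.0062),(.5384,-.0682,.137,.0062),(.5384,-.0682,.105,.0064)):
    p=n*N+t*TT;th=np.linspace(0,2*np.pi,5)[:-1]
    c=[[*(p+rr*(np.cos(k)*N+np.sin(k)*TT)),z] for k in th]+[[*p,z]]
    print(((proj(f,c,o)-[310,205]+.43)*7.5).round(0).tolist())
E
```

```text
tcp n,t 0.515316921863544 -0.13804598043988178 0.07707881582805401
kn top [ 0.53761 -0.0682 ]
left/right outer [ 0.53761 -0.07449] [ 0.5376 -0.062 ] front/back [ 0.53154 -0.06892] [ 0.54397 -0.0678 ]
low barrel right [ 0.53643 -0.06189] top [ 0.53107 -0.06859] pin L/R [ 0.53746 -0.07017] [ 0.53746 -0.06447]
hi barrel R [ 0.53902 -0.06138] top [ 0.53312 -0.06889] pin L/R [ 0.53982 -0.0696 ] [ 0.53981 -0.06463]
[[303.0, 284.0], [373.0, 224.0], [313.0, 163.0], [243.0, 224.0], [308.0, 224.0]]
[[548.0, 630.0], [644.0, 552.0], [566.0, 473.0], [469.0, 552.0], [557.0, 552.0]]
[[399.0, 423.0], [482.0, 354.0], [413.0, 283.0], [330.0, 354.0], [406.0, 354.0]]
```

```bash
python3 - <<'E'
from h import *
from plant import r
e=eul(Rt(BY,0))
n,t=.5394,-.1376
r.move_linear(dp(n,t,.0765),e,velocity=.05)
f0=r.observe()['force']
for z in np.arange(.0745,.0575,-.001):
    r.move_linear(dp(n,t,z),e,velocity=.05)
    o=r.observe();F=o['force']-f0
    print(round(z,4),'act z %.4f'%(o['ee_pos'][2]-.0688),'Fn %.1f Ft %.1f Fz %.1f'%(F[:2]@N,F[:2]@TT,F[2]),o['moment'].round(2))
    if F[2]>5 or abs(F[:2]).max()>8: break
print(o['time_s'])
snap(r,'wrist','w12');snap(r,'side','s12')
f=pickle.load(open('w12.pkl','rb'))
cv2.imwrite('pics/z12.png',cv2.resize(f['image'][205:285,310:410,::-1],None,fx=7.5,fy=7.5,interpolation=cv2.INTER_CUBIC))
E
```

```text
0.0745 act z 0.0743 Fn -0.3 Ft -0.6 Fz 0.2 [-0.07  0.04  0.05]
0.0735 act z 0.0734 Fn -1.0 Ft -0.9 Fz -0.3 [-0.13  0.06  0.05]
0.0725 act z 0.0724 Fn -0.5 Ft -1.7 Fz -1.1 [-0.12  0.14  0.09]
0.0715 act z 0.0714 Fn -1.1 Ft -2.0 Fz -0.4 [-0.15  0.12  0.  ]
0.0705 act z 0.0704 Fn -1.3 Ft -1.6 Fz -0.5 [-0.24  0.19  0.02]
0.0695 act z 0.0694 Fn -1.2 Ft -1.8 Fz -0.6 [-0.27  0.15 -0.01]
0.0685 act z 0.0685 Fn -1.2 Ft -1.9 Fz 0.0 [-0.3   0.23  0.02]
0.0675 act z 0.0675 Fn -1.9 Ft -1.6 Fz 0.5 [-0.29  0.16  0.02]
0.0665 act z 0.0664 Fn -1.1 Ft -2.9 Fz 0.0 [-0.38  0.28  0.01]
0.0655 act z 0.0654 Fn -1.4 Ft -1.1 Fz -0.0 [-0.36  0.28  0.07]
0.0645 act z 0.0644 Fn -2.2 Ft -2.0 Fz 0.7 [-0.43  0.25 -0.01]
0.0635 act z 0.0634 Fn -1.9 Ft -1.9 Fz 0.0 [-0.37  0.38  0.05]
0.0625 act z 0.0625 Fn -4.8 Ft -2.9 Fz 3.3 [-0.43  0.48  0.08]
0.0615 act z 0.0619 Fn -5.7 Ft -3.2 Fz 7.4 [-0.45  0.69  0.11]
36.1333
```

View pics/z12.png

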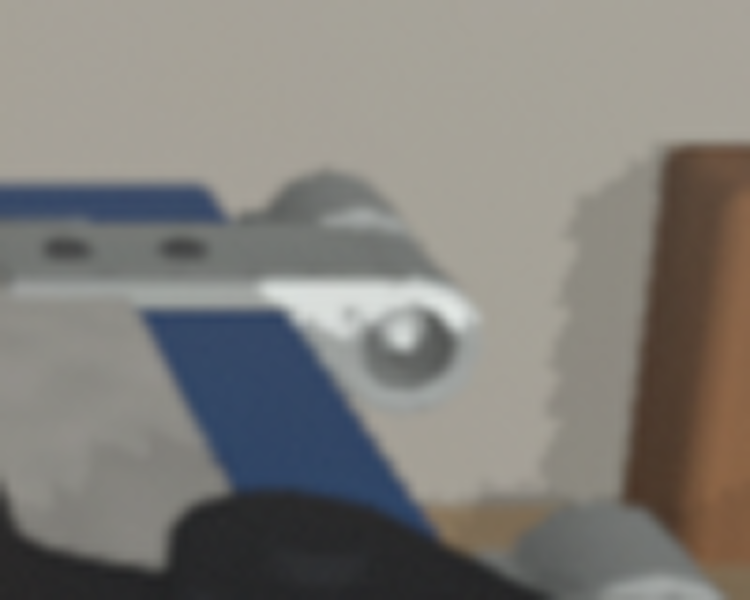

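```bash
python3 - <<'E'
from h import *
from plant import r
e=eul(Rt(BY,0))
n,t=.5382,-.1381
r.move_linear(dp(n,t,.0622),e,velocity=.03)
o=r.observe();F=o['force'];print('act z %.4f'%(o['ee_pos'][2]-.0688),'Fn %.1f Ft %.1f Fz %.1f'%(F[:2]@N,F[:2]@TT,F[2]),o['moment'].round(2))
for z in np.arange(.0616,.0580,-.0006):
    r.move_linear(dp(n,t,z),e,velocity=.03)
    o=r.observe();F=o['force']
    print(round(z,4),'act z %.4f'%(o['ee_pos'][2]-.0688),'Fn %.1f Ft %.1f Fz %.1f'%(F[:2]@N,F[:2]@TT,F[2]),o['moment'].round(2))
    if F[2]>8: break
print(o['time_s'],o['tool_rot'])
snap(r,'wrist','w13');snap(r,'side','s13')
f=pickle.load(open('w13.pkl','rb'))
cv2.imwrite('pics/z13.png',cv2.resize(f['image'][205:285,310:410,::-1],None,fx=7.5,fy=7.5,interpolation=cv2.INTER_CUBIC))
f=pickle.load(open('s13.pkl','rb'))
cv2.imwrite('pics/zs13.png',cv2.resize(f['image'][150:230,235:325,::-1],None,fx=7,fy=7,interpolation=cv2.INTER_CUBIC))
E
```

```text
act z 0.0622 Fn -0.3 Ft -0.1 Fz 0.7 [ 0.05  0.05 -0.02]
0.0616 act z 0.0618 Fn -0.4 Ft 0.0 Fz 2.4 [0.25 0.01 0.07]
0.061 act z 0.0615 Fn -1.0 Ft 0.2 Fz 6.1 [0.43 0.13 0.11]
0.0604 act z 0.0613 Fn -1.7 Ft -0.3 Fz 10.1 [0.5  0.34 0.13]
37.2333 [-9.00188142e+01 -7.62037167e-02  1.47523363e+01]
```

View pics/z13.png

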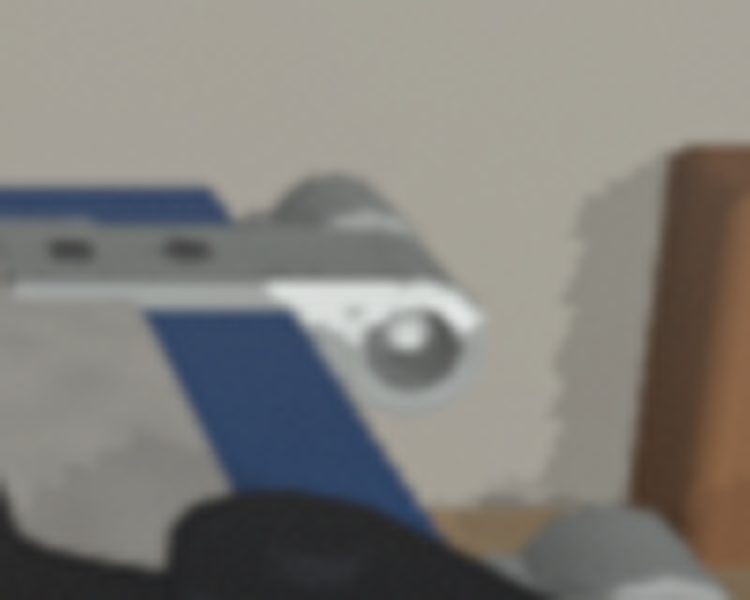

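View pics/zs13.png

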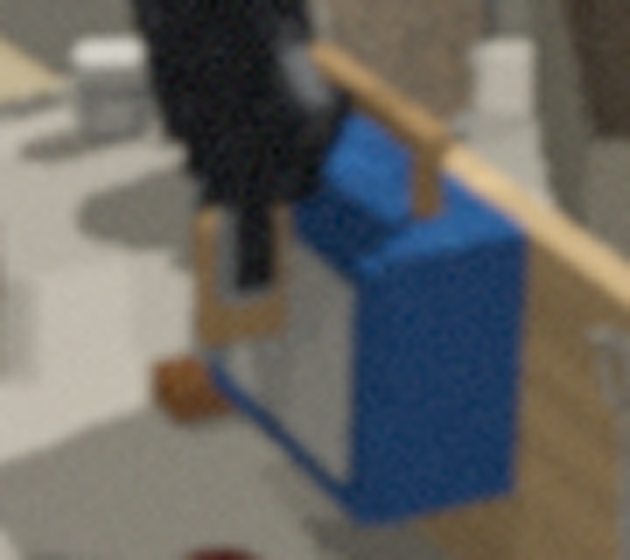

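```bash
python3 - <<'E'
from h import *
from plant import r
he=pickle.load(open('f0.pkl','rb'))['wrist']['hand_eye']
e=eul(Rt(BY,0))
n,t=.5382,-.1381
r.move_linear(dp(n,t,.0611),e,velocity=.03)
r.set_gripper(.045)
o=r.observe();print(o['time_s'],o['width'],o['force'],o['ee_pos']-dp(n,t,.0611))
snap(r,'wrist','w14')
r.move_linear(dp(n,t,.0611+.09),e,velocity=.15)
P,e2=look([.54,.03,.12],.27,BY,-20,he)
r.move_to(P,e2)
snap(r,'wrist','w15');snap(r,'side','s15');print(r.observe()['time_s'])
for n_,b in(('w15',(120,270,150,350)),('s15',(150,230,235,325))):
    f=pickle.load(open(n_+'.pkl','rb'));a=f['image'][b[0]:b[1],b[2]:b[3],::-1]
    cv2.imwrite('pics/z'+n_+'.png',cv2.resize(a,None,fx=(3.9 if n_[0]=='w' else 7),fy=(3.9 if n_[0]=='w' else 7),interpolation=cv2.INTER_CUBIC))
f=pickle.load(open('w14.pkl','rb'))
cv2.imwrite('pics/z14.png',cv2.resize(f['image'][205:285,310:410,::-1],None,fx=7.5,fy=7.5,interpolation=cv2.INTER_CUBIC))
E
```

```text
38.0083 0.044533535539959763 [-0.28759391 -0.21155883 -0.10454114] [-8.16942335e-05 -9.63012412e-06 -2.12683377e-04]
39.375
```

View pics/w15.png

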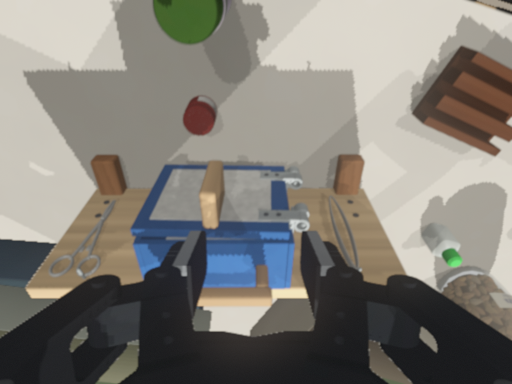

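View pics/zw15.png

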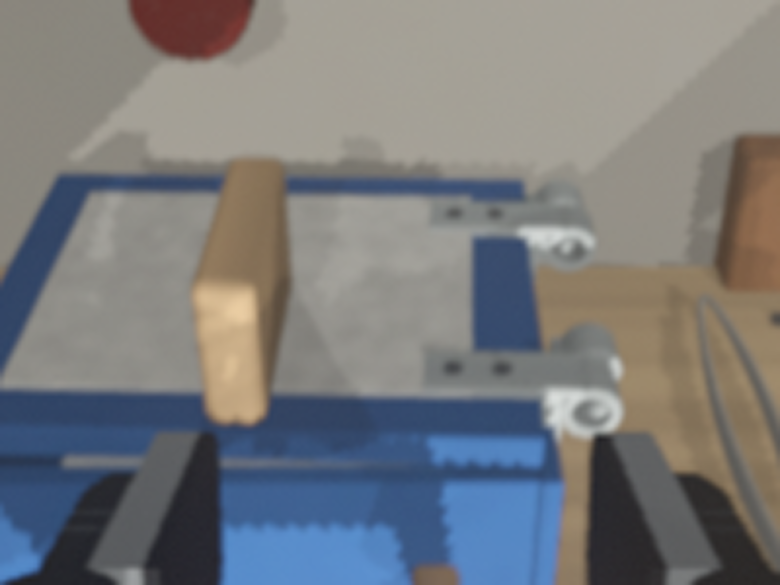

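View pics/zs15.png

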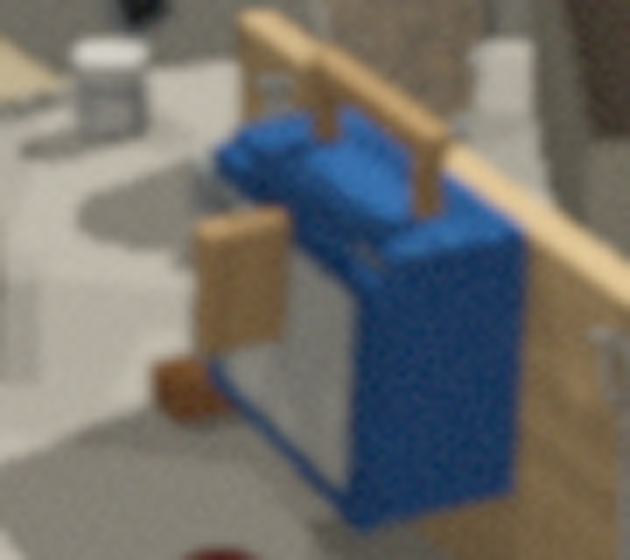

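View pics/z14.png

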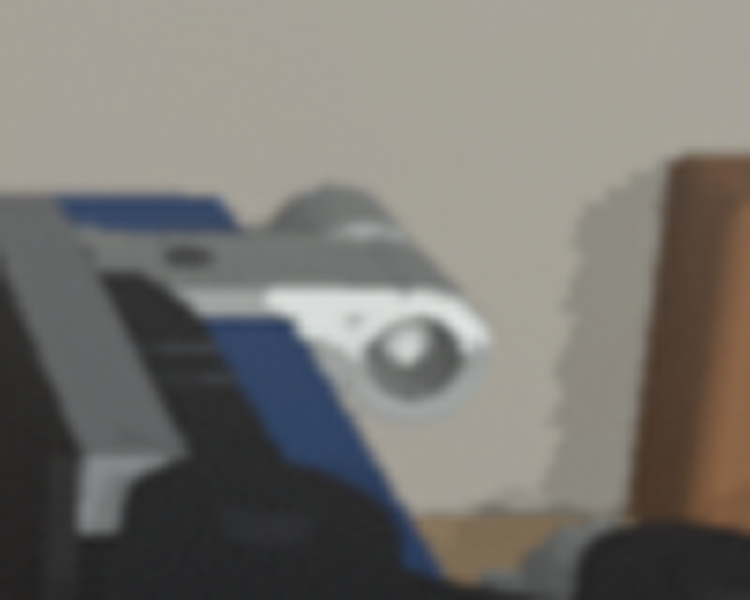

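```bash
python3 - <<'E'
from h import *
f=pickle.load(open('w15.pkl','rb'));o=f['obs']
cv2.imwrite('pics/z15b.png',cv2.resize(f['image'][212:252,130:300,::-1],None,fx=4.7,fy=9,interpolation=cv2.INTER_CUBIC))
cv2.imwrite('pics/z15c.png',cv2.resize(f['image'][160:240,255:315,::-1],None,fx=9,fy=7.3,interpolation=cv2.INTER_CUBIC))
E
```

```text
(no output)
```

View pics/z15b.png

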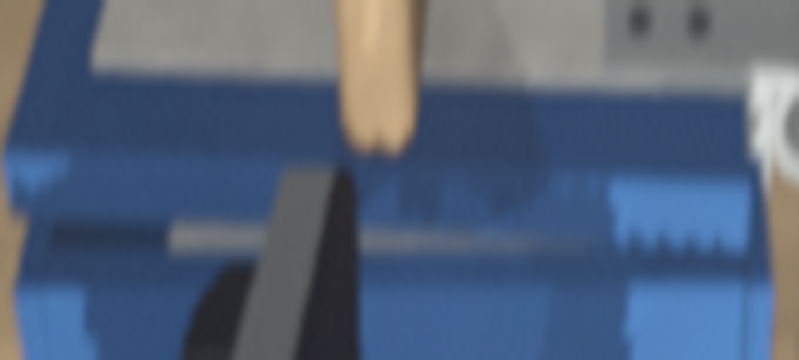

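View pics/z15c.png

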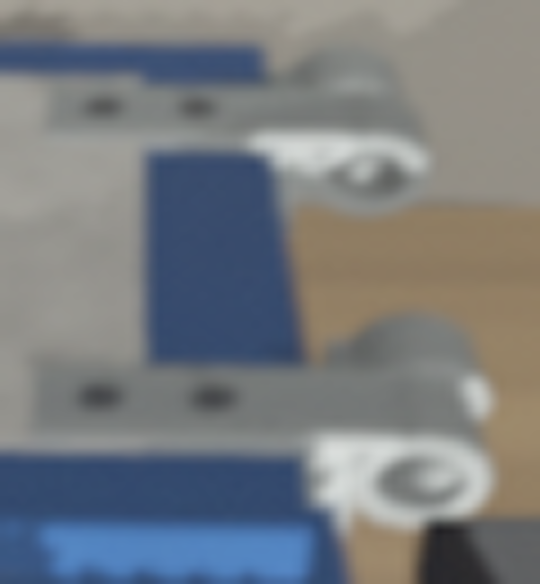

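```bash
python3 - <<'E'
from h import *
f=pickle.load(open('w15.pkl','rb'));o=f['obs']
def g(a,b,z):
    P=onz(f,[(130+a/4.7-.4,212+b/9-.45)],z,o)[0];return np.array([P[:2]@N,P[:2]@TT]).round(5)
for n,L,Rr,z in(('door ft',(8,150),(755,172),.161),('door back',(15,212),(755,248),.161),('cup',(18,283),(770,282),.163)):
    a,b=g(*L,z),g(*Rr,z);print(n,a,b,np.degrees(np.arctan2(a[0]-b[0],b[1]-a[1])))
E
```

```text
door ft [ 0.53067 -0.19872] [ 0.53321 -0.08023] -1.2280276362198383
door back [ 0.53758 -0.19911] [ 0.54181 -0.07967] -2.0282978655399018
cup [ 0.54384 -0.19937] [ 0.54385 -0.07729] -0.004693297787080064
```

```bash
python3 - <<'E'
from h import *
from plant import r
e=eul(Rt(BY,0))
c=lambda n,t,z:np.array([*(n*N+t*TT),z])
r.move_to(c(.495,-.183,.22),e)
r.set_gripper(0)
r.move_linear(c(.495,-.183,.14),e,velocity=.15)
r.move_linear(c(.513,-.183,.14),e,velocity=.1);r.sleep(.1)
f0=r.observe()['force']
for n in np.arange(.515,.5245,.0007):
    r.move_linear(c(n,-.183,.14),e,velocity=.02)
    F=np.mean([r.observe()['force'] for _ in range(3)],0)-f0
    print(round(n,4),'%.4f Fn %.2f'%(r.observe()['ee_pos'][:2]@N,F[:2]@N))
    if F[:2]@N<-3: break
snap(r,'wrist','w16')
r.move_linear(c(.495,-.183,.14),e,velocity=.05)
r.move_linear(c(.495,-.183,.22),e,velocity=.2)
he=pickle.load(open('f0.pkl','rb'))['wrist']['hand_eye']
P,e2=look([.54,.03,.12],.27,BY,-20,he)
r.move_to(P,e2)
r.set_gripper(.085)
snap(r,'wrist','w17');print(r.observe()['time_s'])
f=pickle.load(open('w17.pkl','rb'))
cv2.imwrite('pics/z17b.png',cv2.resize(f['image'][212:252,130:300,::-1],None,fx=4.7,fy=9,interpolation=cv2.INTER_CUBIC))
E
```

```text
0.515 0.5149 Fn 0.85
0.5157 0.5157 Fn 0.15
0.5164 0.5164 Fn 0.73
0.5171 0.5172 Fn 1.08
0.5178 0.5179 Fn 0.71
0.5185 0.5186 Fn 0.23
0.5192 0.5192 Fn -0.25
0.5199 0.5199 Fn 0.09
0.5206 0.5207 Fn 0.64
0.5213 0.5214 Fn -0.77
0.522 0.5221 Fn 0.23
0.5227 0.5227 Fn 0.48
0.5234 0.5231 Fn -0.32
0.5241 0.5233 Fn -3.71
47.5917
```

View pics/z17b.png

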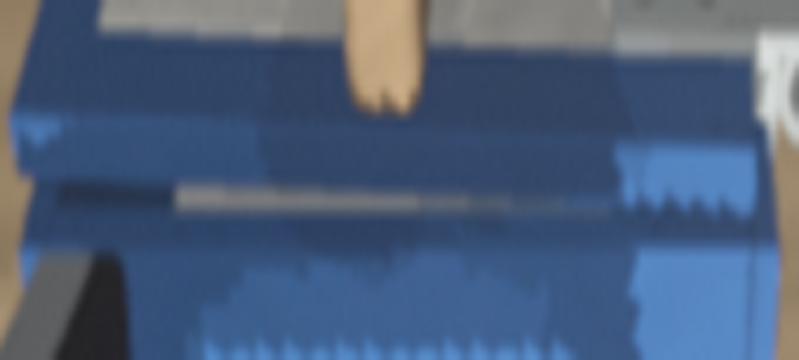

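View pics/w17.png

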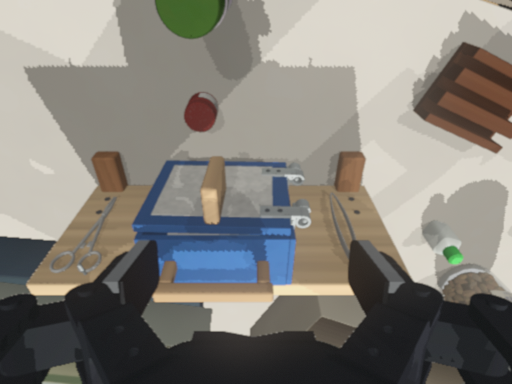

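View pics/w16.png

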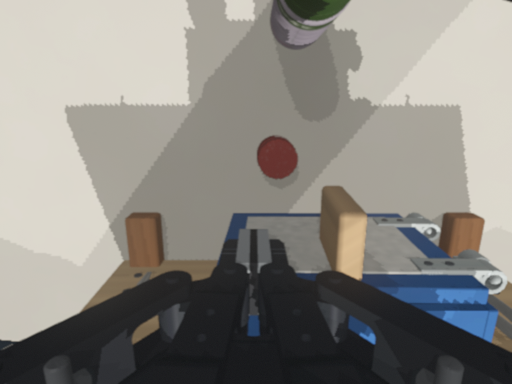

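```bash
python3 - <<'E'
from h import *
f=pickle.load(open('w17.pkl','rb'));o=f['obs']
def g(a,b,z):
    P=onz(f,[(130+a/4.7-.4,212+b/9-.45)],z,o)[0];return np.array([P[:2]@N,P[:2]@TT]).round(5)
for n,L,Rr,z in(('door ft',(12,115),(757,145),.161),('door back',(20,177),(757,215),.161),('cup',(22,245),(778,245),.163)):
    a,b=g(*L,z),g(*Rr,z);print(n,a,b,np.degrees(np.arctan2(a[0]-b[0],b[1]-a[1])))
print(proj(f,[[*(.535*N-.2*TT),.061]],o))
cv2.imwrite('pics/z17c.png',cv2.resize(f['image'][150:240,130:320,::-1],None,fx=4.2,fy=6,interpolation=cv2.INTER_CUBIC))
E
```

```text
door ft [ 0.53041 -0.19863] [ 0.53359 -0.08061] -1.543437594129794
door back [ 0.53726 -0.19884] [ 0.54145 -0.08007] -2.0204580046038907
cup [ 0.54314 -0.19917] [ 0.54302 -0.07676] 0.05616772599538417
[[162.7671707  162.65667226]]
```

View pics/z17c.png

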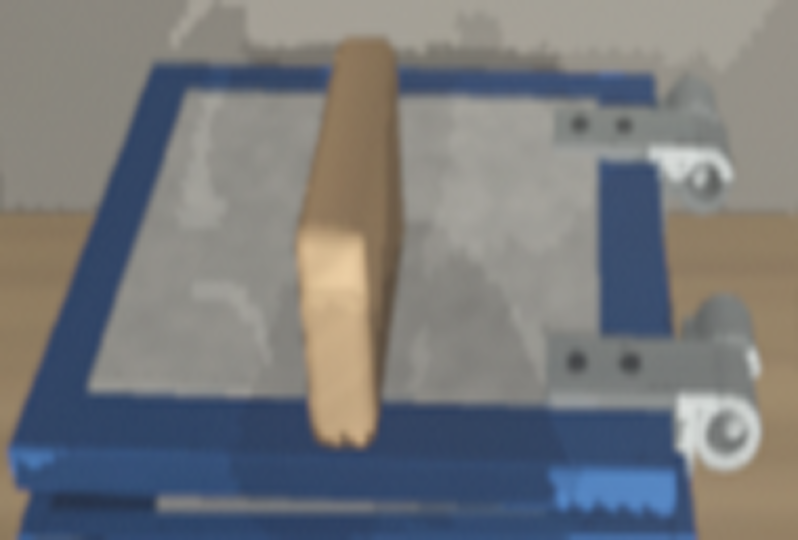

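```bash
cat > fit.py <<'E'
from h import *
from scipy.optimize import least_squares
f=pickle.load(open('w17.pkl','rb'));o=f['obs']
X=np.array([(-4,-62,0),(-4,60,0),(-4,-62,100),(-4,60,100),(0,70,28),(0,70,88)])/1000
U=np.array([(155,65),(655,77),(12,450),(683,468),(705,182),(730,433)])/[4.2,6]+[130-.4,150-.4]
Bm=np.array([[*N,0],[*TT,0],[0,0,1]]).T
C0=np.array([.5388,-.1384,.061])
def pts(p): return (R.from_euler('xyz',p[:3]).apply(X-[0,.07,.016])+C0+p[3:]+[0,.07,.016])@Bm.T
s=least_squares(lambda p:(proj(f,pts(p),o)-U).ravel(),np.zeros(6),x_scale=.01)
print('roll,pitch,yaw deg',np.degrees(s.x[:3]),'shift mm',s.x[3:]*1000,'res',s.fun.reshape(-1,2).round(1).tolist())
for fixed in('noroll','noyaw'):
    m=(lambda q:np.r_[0,q]) if fixed=='noroll' else (lambda q:np.r_[q[:2],0,q[2:]])
    k=least_squares(lambda q:(proj(f,pts(m(q)),o)-U).ravel(),np.zeros(5),x_scale=.01);print(fixed,np.degrees(m(k.x)[:3]),k.x[-3:]*1000,k.cost,s.cost)
E
python3 fit.py
```

```text
roll,pitch,yaw deg [ 1.962477   -0.08389843  0.32547738] shift mm [ 0.1162058   1.99242785 -1.1120105 ] res [[-0.2, 0.1], [0.1, -0.4], [0.1, -0.0], [-0.1, 0.0], [0.0, 0.6], [0.0, -0.2]]
noroll [ 0.          0.03917872 -1.16130321] [ 2.32238947  0.83585021 -4.16155229] 8.562334301475536 0.30588702071607554
noyaw [ 1.77880794 -0.06557804  0.        ] [ 0.53371905  1.9016614  -1.47340897] 0.47839181308276163 0.30588702071607554
```

```bash
python3 - <<'E'
from h import *
from plant import r
r.move_linear(r.observe()['ee_pos']+[-.03,0,.06],velocity=.2)
f=snap(r,'side','s18');t=snap(r,'top','t18')
F=pickle.load(open('f0.pkl','rb'))
for k,g in(('side',f),('top',t)):
    a=F[k]['image'].astype(int);b=g['image'].astype(int)
    for n,(u,v) in({'can':(223,228),'red':(266,237)} if k=='side' else {'blk':(355,161),'glue':(163,163),'can':(277,222),'red':(271,189)}).items():
        print(k,n,abs(a-b)[v-6:v+7,u-6:u+7].mean().round(1))
s=cv2.imread('pics/s18.png');cv2.imwrite('pics/z18.png',np.hstack([cv2.resize(s,None,fx=.9,fy=.9),cv2.resize(s[150:250,230:330],(345,345))]) if False else s)
print(r.observe()['time_s'],r.observe()['force'])
E
```

```text
side can 2.3
side red 6.2
top blk 6.4
top glue 12.7
top can 17.6
top red 12.0
48.175 [ 0.18274937 -0.07821806 -1.08754994]
```

View pics/s18.png

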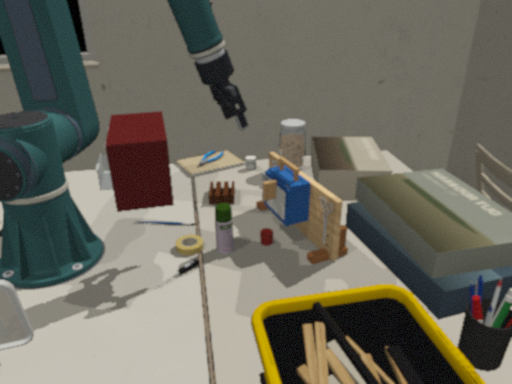

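The side picture shows the cupboard hung at (287,193) with its door on, the can at (223,228) and the red pot at (266,237) unmoved, and the arm clear. I'm handing in the job.

```bash
python3 -c "
from plant import r
r.close_job();print(r.observe()['time_s'])"
```

```text
the job is handed in; nothing more can be done
the job is handed in; nothing more can be done
```

The cupboard hangs on both screws and the door sits on both hinge pins, shut. I handed the job in at about 48 s of the 64 s allowed.

- **Cupboard:** I took it by the handle and passed both keyholes over the screw heads without resistance. It came firm at z = 59.2 mm against a home height of 59, and I let go.
- **Door:** I lined it up over the pins with the wrist camera. It first caught at 61.9 mm with some side force, so I shifted it about 1 mm and lowered it again. It stopped at 61.3 mm under 10 N, against a nominal 61. The low pin showed in its knuckle's bore, and the last close view showed a pin in both bores.
- **Is it shut?** A first look at the door's edges suggested it was 1–2° ajar, so I nudged the free edge; it hardly moved and stopped firm. A fit to the last close view gave about 0.3° of swing and about 2° of sag. I take the sag to be play in the loose hinges.
- **Bystanders:** The side camera showed the spray can and red pot unmoved. The top-camera comparison gave larger pixel differences there and at the glue bottle, possibly from the arm and its shadows, so it settles nothing. The glue bottle stood upright in the last wrist pictures. The black pot was checked only by a small difference in the top camera.

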